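# Draw the lockout padlocks and set the step wheel

### The arm

A 6-joint arm with a two-finger parallel gripper is mounted at the origin on the work surface. World frame = base frame: x ahead of the robot, y to its left, z up, the work surface at z = 0. Lengths are in m, angles in rad, forces in N, time in s.
With the tool pointing down it reaches from about 0.35 to 0.975 m from the base axis. Payload 4.9 kg.
Tool frame: the origin (TCP) lies at the very end of the fingers, on their centre line; the grasp point (between the pads) lies 19 mm behind it; x points along the fingers, y is the direction in which the jaws open and shut, and the axes are right-handed (so a half turn about x gives the same grasp; the last joint's range is limited). The gripper opens to 85 mm and grips with 20 to 120 N. Pads are 22 mm wide; open, the fingers measure 114 mm over their backs; the gripper's body (76 mm by 85 mm) begins 54 mm behind the grasp point. The pads swing forward as they close: fully open they stand 13 mm farther back than shut.
Start: joints at [-1.449, 0.053, 1.613, -0, 1.476, -0.119], TCP at [0.149, -0.607, 0.231] pointing down, gripper open.
Joint ranges: [-3.01, 3.01], [-1.01, 2.22], [0.06, 2.58], [-1.02, 4.17], [0.09, 2.62], [-3.14, 3.14]. Speed limits (rad/s): [2.57, 2.57, 3.14, 3.14, 3.14, 3.14].

### API

Orientations are given as a rotation vector (axis times angle).
In Python, from station import ctrl gives the robot as it stands. The module is installed in compiled form; this text tells all that it offers.
- The arm moves only by the shell command python3 -m handwheel 'ROWS' [FORCE]. ROWS is JSON, one flat list of numbers, 7 for each row, row after row: the opening, from 0 (shut) to 1 (fully open), then the shift along the tool's x, y, z in m, then the turn, a rotation vector about the tool's x, y, z in degrees. A call has 1 to 12 rows; each row is the pose to reach, as a shift and turn from the pose commanded when the call began, along the tool's axes at that moment; what a row does not reach only later rows make up. A row lasts 1/12 s, in which the tool goes at most 41.7 mm and 7.16 degrees, less where a joint would pass 70% of its speed; a pose out of reach is approached as far as the arm can. A call with a gripper value outside its range is refused whole. The fingers move at their own pace and stop on an object; FORCE is the grip in N (left out, the last holds). Time passes only in rows, so rows that repeat a pose let the fingers close. It gives the time, the measured TCP pose, the force and the opening at its end, in the units of the state.
- ctrl.get_obs(): the state, without advancing time (a new reading comes with each control period).
- ctrl.get_image(name): name is "scene" or "side" or "wrist"; returns (picture, depth): 400x640x3 uint8, blue, green, red; 400x640 float32, m along the optical axis (not along the pixel's ray), 0 where there is no reading.
- ctrl.camera_params(name): a dict with "fov_y" (degrees; the focal length in pixels is half the picture's height over the tangent of half this angle, whatever the lens; pixels are square), "cx", "cy" (the principal point, pixels), "dist_coeffs" ([k1, k2, p1, p2, k3] as OpenCV has them; the pictures are not rectified), "R" (3x3) and "t" (3): a world point X has camera coordinates R X + t; the wrist camera has in their place "hand_eye" (4x4, takes a point from camera to tool coordinates, whose origin is the TCP and whose axes are the tool frame's). Camera axes: x right, y down, z forward; pixel columns grow to the right and rows downward; lengths in m; the calibration is good to about 2 mm. A picture is of the moment at which its call begins: read the wrist's pose just before it. camera_params takes no time and is no camera call.
- ctrl.finish_job(): hands the job in, once; it reports no verdict.
The state is a dict: "t": time; "q": joint angles; "dq": joint speeds; "effort": joint torques, N m; "tool_pos": TCP position; "tool_rot": TCP orientation; "contact_force": force on the tool from outside, world axes, zero at the start; "wrist_torque": the same for the moment, N m; "opening": finger opening in m.
Only numpy, scipy, OpenCV 4.12 (cv2) and the standard library are available. Lean on these libraries where they do the work, as an engineer would, in place of code of your own. Each camera call takes 0.05 s, during which the arm holds its last target.

### The job

Draw the padlocks for the site's lockout: first turn the step wheel until the sector with two dots stands in the middle of its window, and while it shows two dots lift every padlock off its hook and put it in the tray. When all the padlocks are in the tray, turn the wheel on until the sector with three dots stands in the middle of the window. Keep the tray flat on the table and leave the other things on the table where they are.

Things in the scene. Friction and masses are not known exactly. Their poses are not given: they have to be found in the camera images.
- rack: Open wooden rack, fixed; origin on the table under the middle of its rail, own z up. The rail (20 mm thick, 440 mm long, along own y) runs 159 to 181 mm above the table on two end posts (own y -210 and 210 mm). Four hooks stick out of it to own -x (the robot's side) at own y = -150, -50, 50, 150 mm.
- hooks (a point): Level of the hooks: on the rack's own z axis, 170 mm above the table. Each hook is a steel bar 8 mm thick at this height, ending at own x = -66 mm of the rack in an upturned tip, top 188 mm above the table. Padlocks hang with the bow over the bar at own x about -45 mm: to come off, one must rise 16 mm (better 25) to clear the tip, then move to own -x of the rack.
- tray: Grey open tray, loose, 160 x 260 x 35 mm (own x, y, z), walls and floor 4 mm. Origin at the centre of its underside. 0.7 kg.
- stepbox: Fixed grey box 210 x 210 x 45 mm with the step wheel on top; origin at the centre of its underside. A flat dark mask, top 61 mm above the table, covers part of the wheel on own -x side (own x -39 to -103 mm, own y -53 to 53 mm), with the window cut in it.
- window (a point): Centre of the window, 68 mm from the wheel's axis towards own -x of the box; the opening is 43 mm (radial) x 46 mm. Only one of the wheel's sectors can be centred in it.
- knob_grip (a point): Point on the wheel's vertical axis at mid-height of its bar knob, 86 mm above the table. The bar is 56 mm long, 14 mm thick and 26 mm high (73 to 99 mm above the table) on a 20 mm stem; the wheel's disc (184 mm across) has its top 53 mm above the table.
- stepwheel (a joint): Wheel angle, rad, growing counter-clockwise from above; six 60 degree sectors carry one to six black dots. k dots stand in mid-window at (k-1) x 1.0472 (two dots 1.047, three 2.094). Stops at -0.3 and 5.6: it cannot turn right round. At 0 the bar knob lies along own x of stepbox; it turns with the wheel. Stays where left (friction 0.06 N m).
- lock1_c (a point): Padlock with a steel body (may be absent): centre of the body, which is 45 mm high (own z), 54 mm wide (own y), 24 mm thick (own x). Above the body stands a closed square steel bow, 44 mm wide (own y), 9 mm thick, 41 mm high, 32 mm clear inside; its top is 63.5 mm above this point. It hangs with own z up and its width along the rack. 0.22 kg, may vary by a third.
- lock2_c (a point): Padlock with a steel body (may be absent): centre of the body, which is 45 mm high (own z), 54 mm wide (own y), 24 mm thick (own x). Above the body stands a closed square steel bow, 44 mm wide (own y), 9 mm thick, 41 mm high, 32 mm clear inside; its top is 63.5 mm above this point. It hangs with own z up and its width along the rack. 0.22 kg, may vary by a third.
- lock3_c (a point): Padlock with a brass body (may be absent): centre of the body, which is 36 mm high (own z), 54 mm wide (own y), 24 mm thick (own x). Above the body stands a closed square steel bow, 44 mm wide (own y), 9 mm thick, 41 mm high, 32 mm clear inside; its top is 59.0 mm above this point. It hangs with own z up and its width along the rack. 0.22 kg, may vary by a third.
- lock4_c (a point): Padlock with a brass body (may be absent): centre of the body, which is 36 mm high (own z), 54 mm wide (own y), 24 mm thick (own x). Above the body stands a closed square steel bow, 44 mm wide (own y), 9 mm thick, 41 mm high, 32 mm clear inside; its top is 59.0 mm above this point. It hangs with own z up and its width along the rack. 0.22 kg, may vary by a third.
- mug: White mug, 80 mm across, 95 mm tall; origin at the centre of its underside. To be left alone.
- tape: Black tape measure, 62 x 36 x 62 mm; origin at the centre of its underside. To be left alone.
- stapler: Black and grey stapler, 140 mm long, 44 mm tall; origin at the centre of its underside. To be left alone.
- clipbox: Cardboard box, 75 x 110 x 45 mm; origin at the centre of its underside. To be left alone.
- pencup: Dark steel pen cup, 80 mm across, 100 mm tall; origin at the centre of its underside. To be left alone.
- radio: Black handset lying flat, 55 x 120 x 36 mm; origin at the centre of its underside. To be left alone.

How it is judged:
On the way, in this order (a step that is already met when the one before it is completed fails the run):
1. the wheel shows two dots, while the padlocks still hang (value of joint stepwheel between 0.9072 and 1.1872 rad and velocity of joint stepwheel between -0.1 and 0.1 rad/s and height (world z) of each of lock1_c, lock2_c, lock3_c, lock4_c above 0.1 m), for 0.2 s.
2. every padlock lies in the tray while the wheel still shows two dots (value of joint stepwheel between 0.9072 and 1.1872 rad and x of lock1_c in the frame of tray between -0.08 and 0.08 m and y of lock1_c in the frame of tray between -0.13 and 0.13 m and z of lock1_c in the frame of tray between 0 and 0.07 m and x of lock2_c in the frame of tray between -0.08 and 0.08 m and y of lock2_c in the frame of tray between -0.13 and 0.13 m and z of lock2_c in the frame of tray between 0 and 0.07 m and x of lock3_c in the frame of tray between -0.08 and 0.08 m and y of lock3_c in the frame of tray between -0.13 and 0.13 m and z of lock3_c in the frame of tray between 0 and 0.07 m and x of lock4_c in the frame of tray between -0.08 and 0.08 m and y of lock4_c in the frame of tray between -0.13 and 0.13 m and z of lock4_c in the frame of tray between 0 and 0.07 m and linear speed of each of lock1, lock2, lock3, lock4 below 0.03 m/s), for 0.2 s.
At the end, for the whole second after the job is handed in: The three-dot sector is within 0.14 rad (8 degrees) of the middle of the window; the centre of every padlock present is within the tray's outline and less than 70 mm above its underside, at rest; the tray lies flat on the table (value of joint stepwheel between 1.9544 and 2.2344 rad and x of lock1_c in the frame of tray between -0.08 and 0.08 m and y of lock1_c in the frame of tray between -0.13 and 0.13 m and z of lock1_c in the frame of tray between 0 and 0.07 m and x of lock2_c in the frame of tray between -0.08 and 0.08 m and y of lock2_c in the frame of tray between -0.13 and 0.13 m and z of lock2_c in the frame of tray between 0 and 0.07 m and x of lock3_c in the frame of tray between -0.08 and 0.08 m and y of lock3_c in the frame of tray between -0.13 and 0.13 m and z of lock3_c in the frame of tray between 0 and 0.07 m and x of lock4_c in the frame of tray between -0.08 and 0.08 m and y of lock4_c in the frame of tray between -0.13 and 0.13 m and z of lock4_c in the frame of tray between 0 and 0.07 m and linear speed of each of lock1, lock2, lock3, lock4 below 0.03 m/s and angle between tray's own z axis and vertical below 0.15 rad and height (world z) of tray below 0.015 m); the robot touches nothing.
It fails at once if one of the other things on the table is moved more than 40 mm (distance of any of mug, tape, stapler, clipbox, pencup, radio from where it was at the start of the episode above 0.04 m).
Of lock1, lock2, lock3, lock4 only 3 to 4 are there at a start; the rules pass over those that are not, and their reading is None.
At some moment in a run one of tray may be knocked a few centimetres aside while the robot is not near it.
Once in a run the grip may slacken for a moment while it holds something.
It also fails if it takes over 210 s, if anything falls off the work surface, if the arm or the gripper's body presses on something with over 40 N, if the wrist force passes 120 N, or if a joint passes its speed limit or range.

## Working session

There is one attempt and no reset: what is moved stays moved. The work goes in short steps, Python scripts to look and compute and a shell command to move; the robot and the scene stay as the last step left them, time stands still between calls to the robot, and variables do not carry over. Pictures are saved under pics/ and viewed, and the job is handed in when it is done.

```bash
mkdir -p pics; ls; cat > h.py <<'E'
import numpy as np, cv2
from scipy.spatial.transform import Rotation as Rn
from station import ctrl
def K(p):
    f=200/np.tan(np.radians(p['fov_y'])/2); return np.array([[f,0,p['cx']],[0,f,p['cy']],[0,0,1.]])
def snap(name,fn=None):
    o=ctrl.get_obs(); im,d=ctrl.get_image(name); np.savez('last_%s.npz'%name,im=im,d=d,pos=o['tool_pos'],rot=o['tool_rot'])
    if fn: cv2.imwrite('pics/'+fn,im)
    return im,d
def load(name): return np.load('last_%s.npz'%name)
def cam(name,z):
    p=ctrl.camera_params(name)
    if name=='wrist':
        H=np.array(p['hand_eye']); T=np.eye(4); T[:3,:3]=Rn.from_rotvec(z['rot']).as_matrix(); T[:3,3]=z['pos']; return p,T@H
    R=np.array(p['R']);t=np.array(p['t']); T=np.eye(4);T[:3,:3]=R.T;T[:3,3]=-R.T@t; return p,T
def rays(name,uv,z=None):
    z=z if z is not None else load(name); p,T=cam(name,z)
    n=cv2.undistortPoints(np.array(uv,float).reshape(-1,1,2),K(p),np.array(p['dist_coeffs'],float)).reshape(-1,2)
    return np.c_[n,np.ones(len(n))],T
def px(name,uv,w=1):
    z=load(name); n,T=rays(name,uv,z); out=[]
    for (u,v),r in zip(uv,n):
        a=z['d'][int(v)-w:int(v)+w+1,int(u)-w:int(u)+w+1]; a=a[a>0]; d=np.median(a) if len(a) else np.nan
        out.append(T[:3,:3]@(r*d)+T[:3,3])
    return np.array(out)
def pz(name,uv,h):
    n,T=rays(name,uv); D=n@T[:3,:3].T; c=T[:3,3]; return c+D*((h-c[2])/D[:,2])[:,None]
def proj(name,X):
    z=load(name); p,T=cam(name,z); Ti=np.linalg.inv(T)
    return cv2.projectPoints(np.array(X,float).reshape(-1,3),cv2.Rodrigues(Ti[:3,:3])[0],Ti[:3,3],K(p),np.array(p['dist_coeffs'],float))[0].reshape(-1,2)
def crop(name,fn,x0,y0,x1,y1,s):
    im=load(name)['im'][y0:y1,x0:x1]; cv2.imwrite('pics/'+fn,cv2.resize(im,None,fx=s,fy=s,interpolation=cv2.INTER_CUBIC))
E
python3 - <<'E'
from h import *
np.set_printoptions(precision=4,suppress=True)
print(ctrl.get_obs())
for n in ['scene','side','wrist']:
    snap(n,n+'0.png'); p,T=cam(n,load(n)); print(n,p['fov_y'],T)
E
```

```text
pics
{'t': 0.0, 'q': array([-1.449 ,  0.0533,  1.6143,  0.    ,  1.476 , -0.119 ]), 'dq': array([-0.0018, -0.0006,  0.0014,  0.0005,  0.0005,  0.0004]), 'effort': array([  0.0002, -39.3679, -37.0178,  -0.0001,   0.0072,   0.    ]), 'tool_pos': array([ 0.149 , -0.6063,  0.2301]), 'tool_rot': array([ 2.0944,  0.2555, -2.0944]), 'contact_force': array([0.5618, 0.1768, 0.3842]), 'wrist_torque': array([-0.0704,  0.0049,  0.0031]), 'opening': 0.08528690344834901}
scene 45.28305158419654 [[-0.088   0.6691 -0.7379  1.6169]
 [ 0.9961  0.0518 -0.0718  0.1357]
 [-0.0098 -0.7414 -0.671   1.0945]
 [ 0.      0.      0.      1.    ]]
side 52.03154911666562 [[-0.8153 -0.3086  0.49   -0.0806]
 [-0.5791  0.4407 -0.6859  0.9085]
 [-0.0042 -0.8429 -0.538   0.8313]
 [ 0.      0.      0.      1.    ]]
wrist 58.76419965455315 [[ 0.2394 -0.9353 -0.2605  0.2148]
 [-0.9709 -0.2311 -0.0624 -0.5904]
 [-0.0019  0.2679 -0.9635  0.373 ]
 [ 0.      0.      0.      1.    ]]
```

View pics/scene0.png

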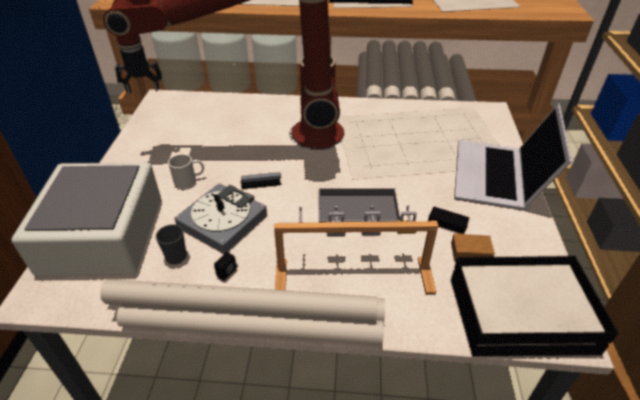

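View pics/side0.png

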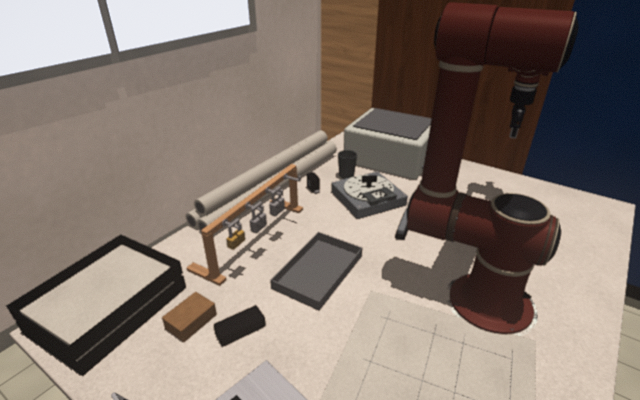

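View pics/wrist0.png

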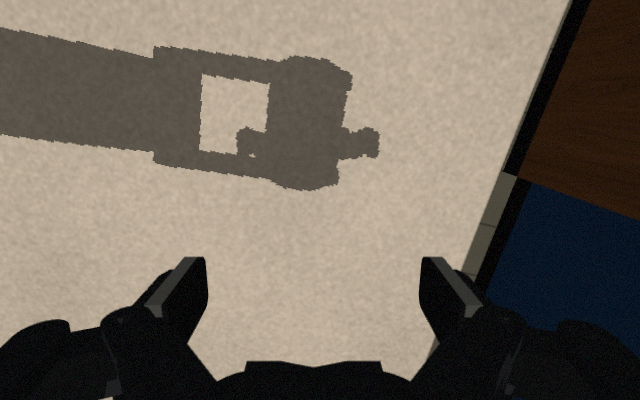

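The scene view shows the stepbox at about (222,215), tray (360,205) and rack (355,245). The side view shows three padlocks: brass (236,237), steel (259,218) and steel (277,203). I'll enlarge these areas.

```bash
python3 - <<'E'
from h import *
crop('side','s1.png',180,140,400,310,3.6)
crop('scene','c1.png',140,140,300,260,5)
crop('scene','c2.png',260,170,500,310,3.3)
E
```

```text
(no output)
```

View pics/s1.png

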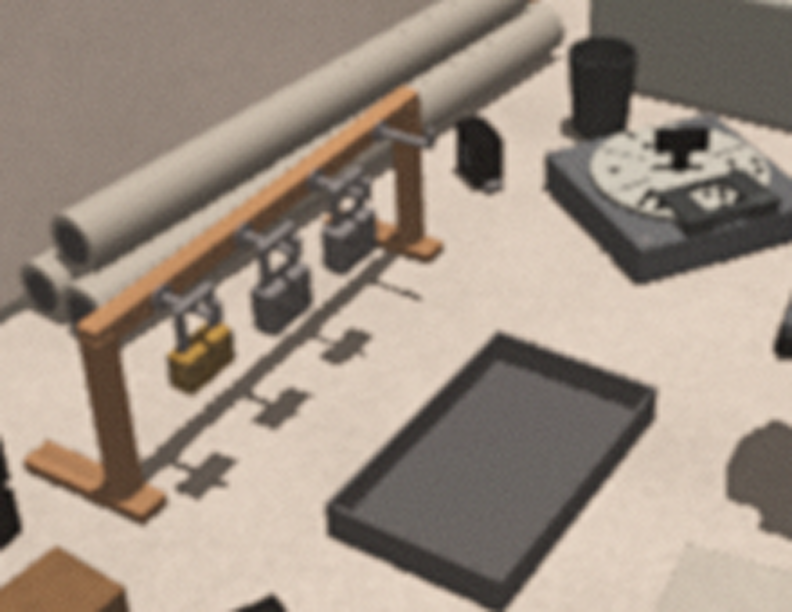

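View pics/c1.png

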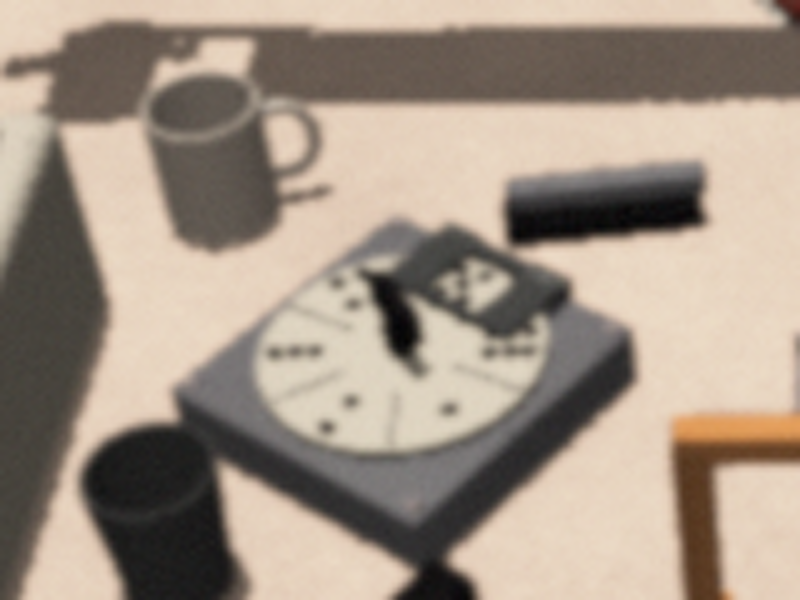

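View pics/c2.png

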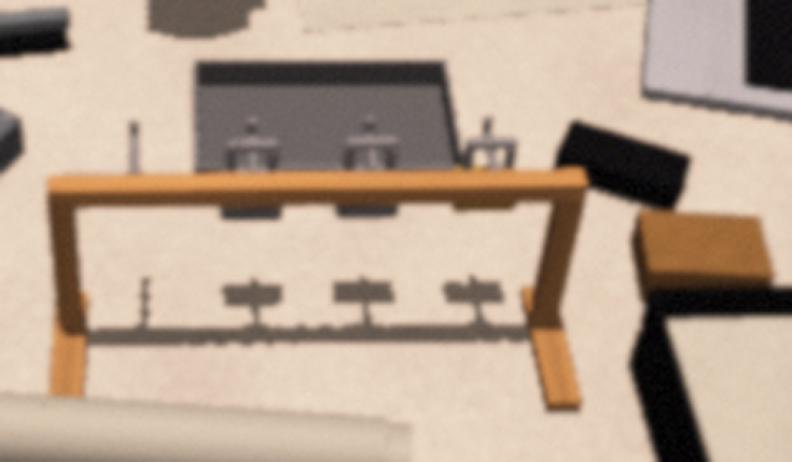

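```bash
python3 - <<'E'
from h import *
np.set_printoptions(precision=4,suppress=True)
f=lambda L,x0,y0,s:[(x0+a/s,y0+b/s) for a,b in L]
box=f([(178,392),(400,218),(633,335),(412,530)],140,140,5)
B=pz('scene',box,.045); print('box',B,B.mean(0),np.linalg.norm(B-np.roll(B,1,0),axis=1))
print('depthz',px('scene',f([(230,400),(400,240),(412,500),(590,335)],140,140,5)))
print('win',pz('scene',f([(487,283)],140,140,5),.055))
tr=[(500,335),(655,392),(500,605),(330,510)]
T=pz('side',f(tr,180,140,3.6),.035); print('tray',T,T.mean(0),np.linalg.norm(T-np.roll(T,1,0),axis=1))
rt=[(48,180),(585,172),(50,203),(587,188)]
Rr=pz('scene',f([(48,180),(585,172)],260,170,3.3),.181); print('rail robot-side top',Rr)
Rr=pz('scene',f([(50,202),(588,188)],260,170,3.3),.181); print('rail far top',Rr)
print('rail d',px('scene',f([(100,186),(300,184),(550,180)],260,170,3.3),0))
L=pz('scene',f([(252,138),(370,138),(490,140)],260,170,3.3),.186); print('bow tops',L)
print('hooktips',pz('scene',f([(133,123),(252,120),(369,120),(488,120)],260,170,3.3),.188))
print('bodies side',px('side',f([(349,240),(281,298),(201,358)],180,140,3.6),0))
print('bow side', px('side',f([(430,140)],180,140,3.6),0))
E
```

```text
box [[ 0.5749 -0.4015  0.045 ]
 [ 0.3964 -0.3016  0.045 ]
 [ 0.5005 -0.1243  0.045 ]
 [ 0.6791 -0.2277  0.045 ]] [ 0.5377 -0.2638  0.045 ] [0.2026 0.2045 0.2056 0.2064]
depthz [[ 0.5796 -0.3667  0.0452]
 [ 0.4199 -0.296   0.0456]
 [ 0.6573 -0.2325  0.0474]
 [ 0.5029 -0.1519  0.0453]]
win [[ 0.4689 -0.2252  0.055 ]]
tray [[0.5281 0.0522 0.035 ]
 [0.3751 0.0419 0.035 ]
 [0.3455 0.3104 0.035 ]
 [0.507  0.3073 0.035 ]] [0.4389 0.178  0.035 ] [0.2559 0.1534 0.2701 0.1615]
rail robot-side top [[ 0.7125 -0.058   0.181 ]
 [ 0.6688  0.3787  0.181 ]]
rail far top [[ 0.7372 -0.0527  0.181 ]
 [ 0.6873  0.3792  0.181 ]]
rail d [[ 0.7185 -0.0144  0.1834]
 [ 0.7     0.1474  0.18  ]
 [ 0.6818  0.3492  0.1824]]
bow tops [[0.6549 0.1057 0.186 ]
 [0.6473 0.2038 0.186 ]
 [0.6419 0.303  0.186 ]]
hooktips [[0.6464 0.0049 0.188 ]
 [0.6349 0.1046 0.188 ]
 [0.6273 0.2029 0.188 ]
 [0.6196 0.3024 0.188 ]]
bodies side [[0.638  0.1212 0.1321]
 [0.6307 0.2155 0.1293]
 [0.6204 0.3156 0.1363]]
bow side [[0.6376 0.0055 0.1771]]
```

```bash
cat >> h.py <<'E'
def cloud(name):
    z=load(name); p,T=cam(name,z); v,u=np.mgrid[0:400,0:640]
    n=cv2.undistortPoints(np.stack([u,v],-1).astype(float).reshape(-1,1,2),K(p),np.array(p['dist_coeffs'],float)).reshape(-1,2)
    d=z['d'].reshape(-1); P=(np.c_[n,np.ones(len(n))]*d[:,None])@T[:3,:3].T+T[:3,3]; P[d<=0]=np.nan
    return P.reshape(400,640,3)
def down(yaw):  # tool x down, tool y at heading yaw (deg)
    a=np.radians(yaw); x=np.array([0,0,-1.]); y=np.array([np.cos(a),np.sin(a),0]); return np.c_[x,y,np.cross(x,y)]
def go(pos,yaw=None,R=None):
    o=ctrl.get_obs(); R0=Rn.from_rotvec(o['tool_rot']).as_matrix(); R=down(yaw) if R is None else R
    s=R0.T@(np.array(pos)-o['tool_pos']); r=Rn.from_matrix(R0.T@R).as_rotvec(degrees=True)
    print('shift',s.round(4),'turn',r.round(2),'rows>=',max(np.linalg.norm(s)/.0417,np.linalg.norm(r)/7.16).round(1))
def st():
    o=ctrl.get_obs(); R=Rn.from_rotvec(o['tool_rot']).as_matrix()
    print('t',round(o['t'],2),'pos',o['tool_pos'].round(4),'x',R[:,0].round(3),'yawy',np.degrees(np.arctan2(R[1,1],R[0,1])).round(1),'F',o['contact_force'].round(1),'op',round(o['opening'],4),'q',o['q'].round(2))
E
python3 - <<'E'
from h import *
np.set_printoptions(precision=4,suppress=True)
for n in ['scene','side']:
    P=cloud(n); m=(np.hypot(P[...,0]-.538,P[...,1]+.264)<.05)&(P[...,2]>.08)&(P[...,2]<.105)
    Q=P[m]; print(n,len(Q),Q.mean(0)); c=Q[:,:2]-Q[:,:2].mean(0); w,V=np.linalg.eigh(c.T@c); print(V[:,1],np.degrees(np.arctan2(V[1,1],V[0,1])), np.ptp(c@V[:,1]))
st()
p=ctrl.camera_params('wrist'); print(np.array(p['hand_eye']))
E
```

```text
scene 93 [ 0.5378 -0.2649  0.0948]
[-0.7732 -0.6341] -140.64612017948244 0.06347391625172935
side 100 [ 0.5282 -0.2636  0.0924]
[-0.8048 -0.5935] -143.59182357690187 0.05597892135508849
t 0.15 pos [ 0.149  -0.6065  0.2303] x [-0.     0.002 -1.   ] yawy -76.2 F [0.6 0.4 0.8] op 0.0854 q [-1.45  0.05  1.61 -0.    1.48 -0.12]
[[ 0.0001 -0.2681  0.9634 -0.1428]
 [ 1.      0.0008  0.0002 -0.0001]
 [-0.0009  0.9634  0.2681 -0.0677]
 [ 0.      0.      0.      1.    ]]
```

```bash
python3 - <<'E'
from h import *
go([.37,-.42,.27],8)
E
```

```text
shift [-0.0394 -0.1284 -0.2591] turn [-8.42e+01 -8.00e-02  7.00e-02] rows>= 11.8
```

```bash
python3 -m handwheel '[1,-0.04,-0.128,-0.259,-84,0,0, 1,-0.04,-0.128,-0.259,-84,0,0, 1,-0.04,-0.128,-0.259,-84,0,0, 1,-0.04,-0.128,-0.259,-84,0,0, 1,-0.04,-0.128,-0.259,-84,0,0, 1,-0.04,-0.128,-0.259,-84,0,0, 1,-0.04,-0.128,-0.259,-84,0,0, 1,-0.04,-0.128,-0.259,-84,0,0, 1,-0.04,-0.128,-0.259,-84,0,0, 1,-0.04,-0.128,-0.259,-84,0,0, 1,-0.04,-0.128,-0.259,-84,0,0, 1,-0.04,-0.128,-0.259,-84,0,0]'; python3 - <<'E'
from h import *
st()
go([.49,-.33,.27],92)
go([.538,-.264,.27],128)
E
```

```text
t: 1.15
tool_pos: [0.3701, -0.4205, 0.2709]
tool_rot: [1.104, 1.274, -1.104]
contact_force: [-0.2, 0.0, 0.8]
opening: 0.0853
t 1.15 pos [ 0.3701 -0.4205  0.2709] x [-0.     0.001 -1.   ] yawy 8.1 F [-0.2  0.   0.8] op 0.0853 q [-0.98 -0.12  1.72 -0.    1.55 -1.12]
shift [ 0.0009  0.1315 -0.0726] turn [-8.385e+01 -4.000e-02 -1.000e-02] rows>= 11.7
shift [ 0.0009  0.1884 -0.1311] turn [-1.1985e+02 -4.0000e-02 -3.0000e-02] rows>= 16.7
```

```bash
python3 -m handwheel '[1,0,0.188,-0.131,-84,0,0, 1,0,0.188,-0.131,-84,0,0, 1,0,0.188,-0.131,-84,0,0, 1,0,0.188,-0.131,-84,0,0, 1,0,0.188,-0.131,-84,0,0, 1,0,0.188,-0.131,-84,0,0, 1,0,0.188,-0.131,-84,0,0, 1,0,0.188,-0.131,-84,0,0, 1,0,0.188,-0.131,-84,0,0, 1,0,0.188,-0.131,-84,0,0, 1,0,0.188,-0.131,-84,0,0, 1,0,0.188,-0.131,-84,0,0]'; python3 - <<'E'
from h import *
st(); snap('wrist','w1.png')
E
```

```text
t: 2.15
tool_pos: [0.5384, -0.2654, 0.2707]
tool_rot: [-0.029, 1.571, 0.03]
contact_force: [0.0, -0.6, 0.2]
opening: 0.0854
t 2.15 pos [ 0.5384 -0.2654  0.2707] x [-0.001  0.001 -1.   ] yawy 92.1 F [ 0.  -0.6  0.2] op 0.0854 q [-0.58 -0.03  1.63  0.    1.54 -2.19]
```

View pics/w1.png

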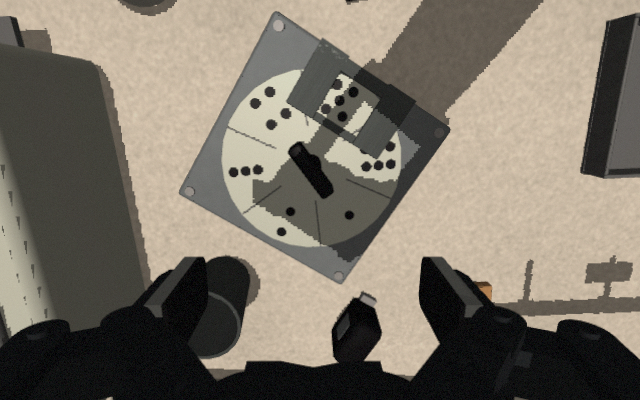

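Five dots are in the window at about (345,105). The bar knob runs from (297,150) to (327,193), and the two-dot sector is at (286,222).

```bash
python3 - <<'E'
from h import *
np.set_printoptions(precision=4,suppress=True)
B=pz('wrist',[(279,26),(440,132),(338,276),(189,191)],.046);print(B,B.mean(0))
c=B.mean(0)
for i,j in [(0,3),(1,2)]:
    d=B[j]-B[i]; print('box own x yaw',np.degrees(np.arctan2(d[1],d[0])))
D=pz('wrist',[(246,171),(349,215),(286,222)],.053)
print('3,1,2 dot dirs',np.degrees(np.arctan2(*(D-c)[:,1::-1].T)))
P=cloud('wrist'); m=(np.hypot(P[...,0]-.538,P[...,1]+.264)<.05)&(P[...,2]>.08)&(P[...,2]<.11)
Q=P[m]; print(len(Q),Q.mean(0)); q=Q[:,:2]-Q[:,:2].mean(0); w,V=np.linalg.eigh(q.T@q); print(np.degrees(np.arctan2(V[1,1],V[0,1])), np.ptp(q@V[:,1]),np.ptp(q@V[:,0]))
R,T=rays('wrist',[(313,171)]); print(pz('wrist',[(313,171)],.099))
E
```

```text
[[ 0.4034 -0.3022  0.046 ]
 [ 0.4952 -0.1377  0.046 ]
 [ 0.6604 -0.232   0.046 ]
 [ 0.5667 -0.3959  0.046 ]] [ 0.5314 -0.267   0.046 ]
box own x yaw -29.831934459833448
box own x yaw -29.708607112079108
3,1,2 dot dirs [-81.5239  38.1547 -21.3623]
1029 [ 0.5292 -0.2672  0.0977]
-141.58630192325958 0.05641397986533353 0.01429578846172417
[[ 0.53   -0.2655  0.099 ]]
```

```bash
python3 - <<'E'
from h import *
go([.5305,-.2667,.13],128.4);go([.5305,-.2667,.071],128.4)
E
```

```text
shift [ 0.1408 -0.0011 -0.0078] turn [-3.618e+01 -3.000e-02 -4.000e-02] rows>= 5.1
shift [ 0.1998 -0.0011 -0.0078] turn [-3.618e+01 -3.000e-02 -4.000e-02] rows>= 5.1
```

```bash
python3 -m handwheel '[1,0.14,-0.001,-0.008,-36,0,0, 1,0.14,-0.001,-0.008,-36,0,0, 1,0.14,-0.001,-0.008,-36,0,0, 1,0.14,-0.001,-0.008,-36,0,0, 1,0.14,-0.001,-0.008,-36,0,0, 1,0.17,-0.001,-0.008,-36,0,0, 1,0.2,-0.001,-0.008,-36,0,0, 1,0.2,-0.001,-0.008,-36,0,0, 0,0.2,-0.001,-0.008,-36,0,0, 0,0.2,-0.001,-0.008,-36,0,0, 0,0.2,-0.001,-0.008,-36,0,0, 0,0.2,-0.001,-0.008,-36,0,0]' 30; python3 - <<'E'
from h import *
st()
E
```

```text
t: 3.2
tool_pos: [0.5319, -0.2677, 0.0738]
tool_rot: [-0.518, 1.506, 0.513]
contact_force: [-0.0, 0.7, 0.3]
opening: 0.0391
t 3.2 pos [ 0.5319 -0.2677  0.0738] x [ 0.003 -0.002 -1.   ] yawy 127.8 F [-0.   0.7  0.3] op 0.0391 q [-0.59  0.13  1.81 -0.    1.2  -2.82]
```

```bash
python3 -m handwheel '[0,0,0,0,0,0,0, 0,0,0,0,0,0,0, 0,0,0,0,0,0,0, 0,0,0,0,0,0,0, 0,0,0,0,0,0,0, 0,0,0,0,0,0,0]' 30; python3 - <<'E'
from h import *
st()
E
```

```text
t: 3.7
tool_pos: [0.5315, -0.2675, 0.0731]
tool_rot: [-0.518, 1.507, 0.515]
contact_force: [-0.9, -0.5, 6.6]
opening: 0.0169
t 3.7 pos [ 0.5315 -0.2675  0.0731] x [ 0.002 -0.001 -1.   ] yawy 127.8 F [-0.9 -0.5  6.6] op 0.0169 q [-0.59  0.13  1.81 -0.    1.2  -2.82]
```

```bash
python3 -m handwheel '[0,0,0,0,0,0,0, 0,0,0,0,0,0,0, 0,0,0,0,6,0,0, 0,0,0,0,12,0,0, 0,0,0,0,18,0,0, 0,0,0,0,24,0,0, 0,0,0,0,30,0,0, 0,0,0,0,36,0,0, 0,0,0,0,42,0,0, 0,0,0,0,48,0,0, 0,0,0,0,54,0,0, 0,0,0,0,60,0,0]'; python3 - <<'E'
from h import *
st()
E
```

```text
t: 4.7
tool_pos: [0.5315, -0.2677, 0.0731]
tool_rot: [0.306, 1.546, -0.309]
contact_force: [-0.3, -0.5, 4.6]
opening: 0.0165
t 4.7 pos [ 0.5315 -0.2677  0.0731] x [ 0.002 -0.002 -1.   ] yawy 67.5 F [-0.3 -0.5  4.6] op 0.0165 q [-0.59  0.13  1.81 -0.    1.2  -1.77]
```

```bash
python3 -m handwheel '[0,0,0,0,6,0,0, 0,0,0,0,12,0,0, 0,0,0,0,18,0,0, 0,0,0,0,24,0,0, 0,0,0,0,30,0,0, 0,0,0,0,36,0,0, 0,0,0,0,42,0,0, 0,0,0,0,48,0,0, 0,0,0,0,54,0,0, 0,0,0,0,60,0,0, 0,0,0,0,66,0,0, 0,0,0,0,72,0,0]';  python3 -m handwheel '[0,0,0,0,6,0,0, 0,0,0,0,12,0,0, 0,0,0,0,18,0,0, 0,0,0,0,24,0,0, 0,0,0,0,30,0,0, 0,0,0,0,36,0,0, 0,0,0,0,42,0,0, 0,0,0,0,48,0,0, 0,0,0,0,52,0,0, 0,0,0,0,55,0,0, 0,0,0,0,55,0,0, 0,0,0,0,55,0,0]';python3 - <<'E'
from h import *
st(); snap('scene'); crop('scene','c3.png',140,140,300,260,5)
E
```

```text
t: 5.7
tool_pos: [0.5313, -0.2679, 0.073]
tool_rot: [1.266, 1.168, -1.266]
contact_force: [-1.6, -0.0, 5.6]
opening: 0.0164
t: 6.7
tool_pos: [0.5311, -0.2678, 0.073]
tool_rot: [1.918, 0.526, -1.917]
contact_force: [-2.7, -0.3, 6.7]
opening: 0.0162
t 6.7 pos [ 0.5311 -0.2678  0.073 ] x [ 0.001 -0.002 -1.   ] yawy -59.2 F [-2.7 -0.3  6.7] op 0.0162 q [-0.59  0.13  1.81 -0.    1.2   0.44]
```

View pics/c3.png

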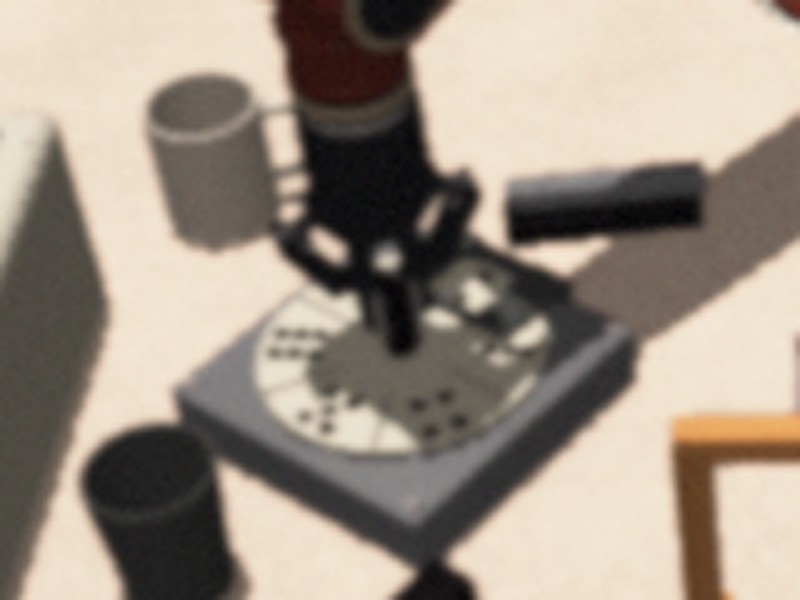

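```bash
python3 -m handwheel '[0.6,0,0,0,0,0,0, 0.6,0,0,0,0,0,0, 0.6,0,0,0,0,0,0, 0.6,0,0,0,0,0,0, 0.6,-0.04,0,0,0,0,0, 0.6,-0.08,0,0,0,0,0, 0.6,-0.12,0,0,0,0,0, 0.6,-0.16,0,0,0,0,0, 0.6,-0.2,0,0,0,0,0, 0.6,-0.2,0,0,0,0,0]';python3 - <<'E'
from h import *
st(); snap('wrist','w2.png')
E
```

```text
t: 7.58
tool_pos: [0.5339, -0.2689, 0.2824]
tool_rot: [1.924, 0.515, -1.903]
contact_force: [-0.2, -0.8, 1.3]
opening: 0.0513
t 7.58 pos [ 0.5339 -0.2689  0.2824] x [ 0.014 -0.009 -1.   ] yawy -59.2 F [-0.2 -0.8  1.3] op 0.0513 q [-0.59 -0.05  1.63  0.    1.54  0.44]
```

View pics/w2.png

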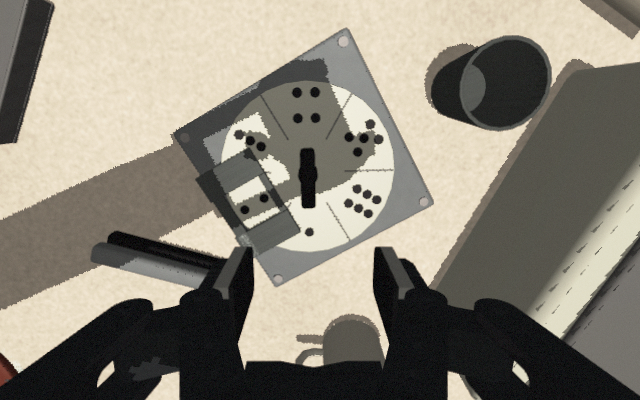

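The two-dot sector is in the window at (245,209) and (263,198). I'll check the angle numerically.

```bash
python3 - <<'E'
from h import *
c=pz('wrist',[(344,41),(425,202),(278,280),(184,137)],.046).mean(0); print(c)
D=pz('wrist',[(309,232),(254,203.5),(363,201)],.053)
print(np.degrees(np.arctan2(*(D-c)[:,1::-1].T)))
P=cloud('wrist'); m=(np.hypot(P[...,0]-.5305,P[...,1]+.2665)<.04)&(P[...,2]>.08)&(P[...,2]<.11)
Q=P[m]; q=Q[:,:2]-Q[:,:2].mean(0); w,V=np.linalg.eigh(q.T@q); print(Q.mean(0),np.degrees(np.arctan2(V[1,1],V[0,1])))
E
```

```text
[ 0.53088648 -0.26854861  0.046     ]
[-148.5290326   151.20220666  -87.47020186]
[ 0.53346467 -0.2666899   0.09824833] -147.94053057139095
```

```bash
python3 - <<'E'
from h import *
go([.46,-.03,.30],24)
E
```

```text
shift [-0.024  -0.2417 -0.0595] turn [-83.19   0.2   -0.69] rows>= 11.6
```

```bash
python3 -m handwheel '[0.9,-0.02,-0.24,-0.06,-83,0.2,-0.7, 0.9,-0.02,-0.24,-0.06,-83,0.2,-0.7, 0.9,-0.02,-0.24,-0.06,-83,0.2,-0.7, 0.9,-0.02,-0.24,-0.06,-83,0.2,-0.7, 0.9,-0.02,-0.24,-0.06,-83,0.2,-0.7, 0.9,-0.02,-0.24,-0.06,-83,0.2,-0.7, 0.9,-0.02,-0.24,-0.06,-83,0.2,-0.7, 0.9,-0.02,-0.24,-0.06,-83,0.2,-0.7, 0.9,-0.02,-0.24,-0.06,-83,0.2,-0.7, 0.9,-0.02,-0.24,-0.06,-83,0.2,-0.7, 0.9,-0.02,-0.24,-0.06,-83,0.2,-0.7, 0.9,-0.02,-0.24,-0.06,-83,0.2,-0.7]';python3 - <<'E'
from h import *
st(); go([.45,.18,.32],96)
E
```

```text
t: 8.63
tool_pos: [0.4586, -0.0297, 0.2894]
tool_rot: [0.895, 1.394, -0.896]
contact_force: [0.4, -0.4, -0.5]
opening: 0.077
t 8.63 pos [ 0.4586 -0.0297  0.2894] x [-0.013  0.007 -1.   ] yawy 24.1 F [ 0.4 -0.4 -0.5] op 0.077 q [-0.23 -0.38  1.9   0.    1.63 -0.65]
shift [-0.029   0.0776 -0.1952] turn [-7.188e+01 -8.800e-01  1.000e-02] rows>= 10.0
```

```bash
python3 -m handwheel '[0.9,-0.03,0.078,-0.195,-72,0,0, 0.9,-0.03,0.078,-0.195,-72,0,0, 0.9,-0.03,0.078,-0.195,-72,0,0, 0.9,-0.03,0.078,-0.195,-72,0,0, 0.9,-0.03,0.078,-0.195,-72,0,0, 0.9,-0.03,0.078,-0.195,-72,0,0, 0.9,-0.03,0.078,-0.195,-72,0,0, 0.9,-0.03,0.078,-0.195,-72,0,0, 0.9,-0.03,0.078,-0.195,-72,0,0, 0.9,-0.03,0.078,-0.195,-72,0,0, 0.9,-0.03,0.078,-0.195,-72,0,0, 0.9,-0.03,0.078,-0.195,-72,0,0]';python3 - <<'E'
from h import *
st(); snap('wrist','w3.png')
E
```

```text
t: 9.63
tool_pos: [0.4518, 0.1797, 0.3212]
tool_rot: [-0.072, 1.581, 0.083]
contact_force: [1.0, 0.0, 0.3]
opening: 0.0769
t 9.63 pos [0.4518 0.1797 0.3212] x [-0.012  0.006 -1.   ] yawy 95.6 F [1.  0.  0.3] op 0.0769 q [ 0.22 -0.32  1.8   0.01  1.67 -1.45]
```

View pics/w3.png

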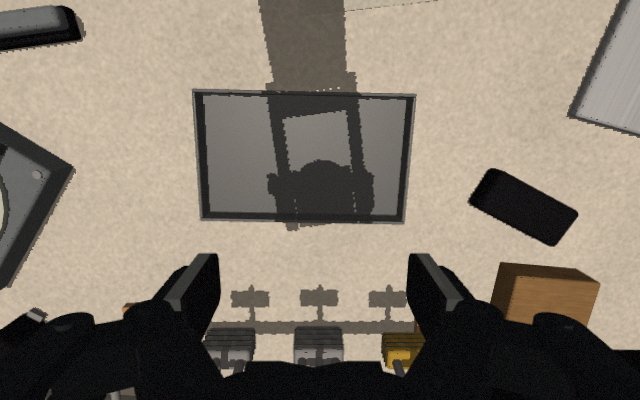

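The tray spans (193,90) to (415,222), with the three bodies at (228,347), (318,345) and (405,348), partly behind the gripper. I'll measure the locks with the depth clouds.

```bash
python3 - <<'E'
from h import *
np.set_printoptions(precision=4,suppress=True)
T=pz('wrist',[(193,90),(415,95),(405,223),(202,220)],.035); print('tray',T.round(4).tolist(),T.mean(0),np.linalg.norm(T-np.roll(T,1,0),axis=1))
snap('scene'); snap('side')
for n in ['scene','side','wrist']:
    P=cloud(n)
    for y0 in (.108,.205,.302):
        m=(abs(P[...,1]-y0-.003)<.035)&(P[...,0]>.60)&(P[...,0]<.685)&(P[...,2]<.2)
        for lo,hi in [(.176,.19),(.146,.168),(.10,.143)]:
            Q=P[m&(P[...,2]>lo)&(P[...,2]<hi)]
            if len(Q)>3: print(n,y0,lo,len(Q),'med',np.median(Q,0),'rng',Q.min(0),Q.max(0))
E
```

```text
tray [[0.3819, 0.0365, 0.035], [0.3618, 0.2916, 0.035], [0.5172, 0.3061, 0.035], [0.5381, 0.0494, 0.035]] [0.4498 0.1709 0.035 ] [0.1568 0.2559 0.1561 0.2576]
scene 0.108 0.176 76 med [0.6575 0.105  0.1822] rng [0.6311 0.0853 0.176 ] [0.6846 0.127  0.1877]
scene 0.108 0.146 29 med [0.6568 0.1193 0.1583] rng [0.6496 0.0859 0.1462] [0.6623 0.1279 0.1676]
scene 0.108 0.1 81 med [0.667  0.1071 0.1097] rng [0.647  0.0798 0.1004] [0.6727 0.1326 0.1419]
scene 0.205 0.176 108 med [0.6474 0.2062 0.1817] rng [0.621  0.1742 0.1762] [0.6848 0.2414 0.1891]
scene 0.205 0.146 32 med [0.6477 0.192  0.1573] rng [0.6413 0.1832 0.1465] [0.6514 0.2252 0.1676]
scene 0.205 0.1 83 med [0.6554 0.2035 0.111 ] rng [0.63   0.1785 0.1012] [0.6615 0.232  0.1425]
scene 0.302 0.176 175 med [0.6712 0.3054 0.1813] rng [0.6107 0.2705 0.1762] [0.6847 0.3397 0.1897]
scene 0.302 0.146 32 med [0.6402 0.3184 0.1615] rng [0.6343 0.2823 0.1508] [0.685  0.3398 0.1676]
scene 0.302 0.1 44 med [0.647  0.3034 0.1137] rng [0.624  0.2772 0.1086] [0.6517 0.3327 0.1422]
side 0.108 0.176 57 med [0.6528 0.1063 0.1825] rng [0.6281 0.08
[... 893 characters left out ...]
1084 0.1792]
wrist 0.108 0.146 102 med [0.6492 0.1239 0.1549] rng [0.6469 0.1192 0.1462] [0.6526 0.1283 0.1646]
wrist 0.108 0.1 1617 med [0.6442 0.1102 0.1289] rng [0.64   0.0781 0.1001] [0.6654 0.134  0.143 ]
wrist 0.205 0.176 26 med [0.6194 0.2032 0.1783] rng [0.6182 0.2005 0.1764] [0.6212 0.2073 0.1817]
wrist 0.205 0.146 88 med [0.6409 0.1911 0.1499] rng [0.637  0.1834 0.146 ] [0.6443 0.2269 0.1548]
wrist 0.205 0.1 1662 med [0.6333 0.2036 0.1326] rng [0.6288 0.1773 0.1004] [0.653  0.2326 0.143 ]
wrist 0.302 0.146 148 med [0.6339 0.2862 0.1577] rng [0.632  0.2831 0.146 ] [0.6406 0.2917 0.168 ]
wrist 0.302 0.1 1193 med [0.6262 0.2947 0.1314] rng [0.6216 0.2773 0.1059] [0.6511 0.3232 0.143 ]
```

```bash
python3 - <<'E'
from h import *
go([.638,.305,.23],95);go([.638,.305,.146],95)
E
```

```text
shift [0.0909 0.1057 0.1983] turn [ 0.68 -0.57 -0.41] rows>= 5.8
shift [0.1749 0.105  0.1992] turn [ 0.68 -0.57 -0.41] rows>= 6.8
```

```bash
python3 -m handwheel '[1,0.04,0.106,0.198,0.7,-0.6,-0.4, 1,0.04,0.106,0.198,0.7,-0.6,-0.4, 1,0.04,0.106,0.198,0.7,-0.6,-0.4, 1,0.06,0.106,0.198,0.7,-0.6,-0.4, 1,0.091,0.106,0.198,0.7,-0.6,-0.4, 1,0.091,0.106,0.198,0.7,-0.6,-0.4, 1,0.091,0.106,0.198,0.7,-0.6,-0.4, 1,0.091,0.106,0.198,0.7,-0.6,-0.4, 1,0.091,0.106,0.198,0.7,-0.6,-0.4]';python3 - <<'E'
from h import *
st(); snap('wrist','w4.png'); go([.638,.305,.146],95)
E
```

```text
t: 10.53
tool_pos: [0.6376, 0.3056, 0.2311]
tool_rot: [-0.069, 1.568, 0.069]
contact_force: [-0.2, 0.6, 0.6]
opening: 0.0858
t 10.53 pos [0.6376 0.3056 0.2311] x [ 0.001  0.    -1.   ] yawy 95.1 F [-0.2  0.6  0.6] op 0.0858 q [ 0.34  0.24  1.41 -0.    1.49 -1.32]
shift [ 0.0873 -0.0008 -0.0004] turn [ 0.05  0.26 -0.06] rows>= 2.1
```

View pics/w4.png

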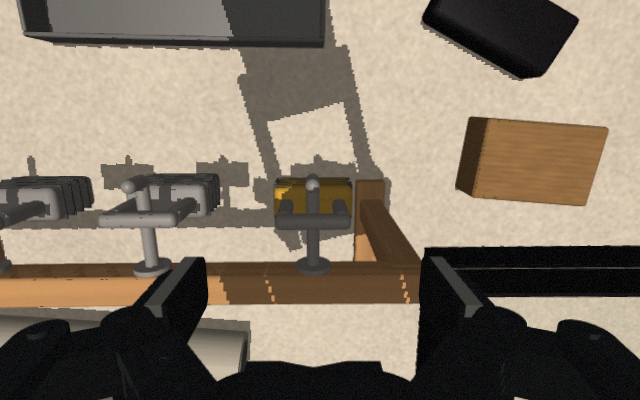

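The view shows the brass bow from (277,222) to (351,222), with its tip at (313,183). The neighbouring bow runs from (100,219) to (180,217).

```bash
python3 - <<'E'
from h import *
np.set_printoptions(precision=4,suppress=True)
print(pz('wrist',[(277,222),(351,222),(313,222),(100,219),(178,217),(313,183)],.181), px('wrist',[(290,222),(335,222)]))
E
```

```text
[[0.6377 0.285  0.181 ]
 [0.634  0.3273 0.181 ]
 [0.6359 0.3056 0.181 ]
 [0.6447 0.1852 0.181 ]
 [0.6397 0.2288 0.181 ]
 [0.6131 0.3035 0.181 ]] [[0.6364 0.2925 0.1828]
 [0.6341 0.3179 0.183 ]]
```

```bash
python3 -m handwheel '[1,0.03,0,-0.002,0,0,0, 1,0.06,0,-0.002,0,0,0, 1,0.085,0,-0.002,0,0,0, 1,0.085,0,-0.002,0,0,0, 0,0.085,0,-0.002,0,0,0, 0,0.085,0,-0.002,0,0,0, 0,0.085,0,-0.002,0,0,0, 0,0.085,0,-0.002,0,0,0, 0,0.085,0,-0.002,0,0,0, 0,0.085,0,-0.002,0,0,0]' 60; python3 - <<'E'
from h import *
st(); snap('side'); crop('side','s2.png',180,140,400,310,3.6)
E
```

```text
t: 11.42
tool_pos: [0.6377, 0.3066, 0.1502]
tool_rot: [-0.068, 1.562, 0.072]
contact_force: [0.0, 0.8, 7.3]
opening: 0.0429
t 11.42 pos [0.6377 0.3066 0.1502] x [ 0.007  0.003 -1.   ] yawy 95.1 F [0.  0.8 7.3] op 0.0429 q [ 0.34  0.29  1.48  0.    1.36 -1.32]
```

View pics/s2.png

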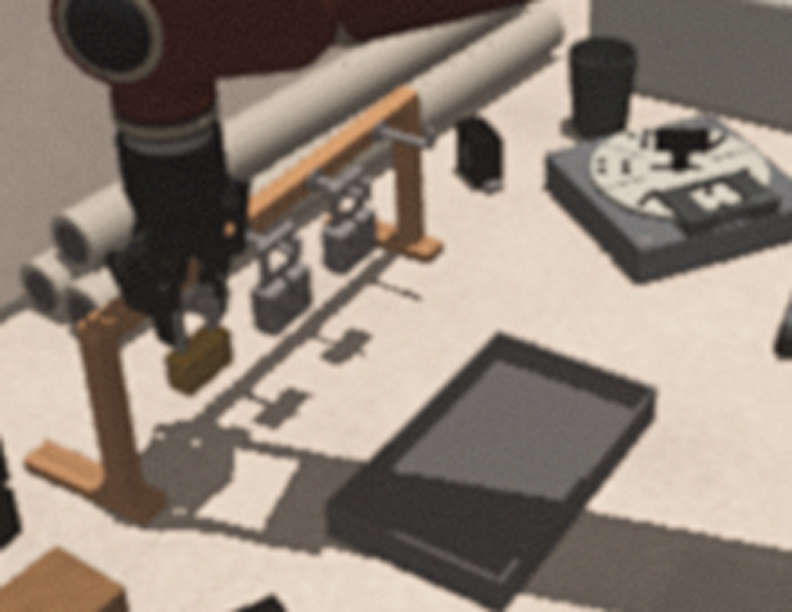

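```bash
python3 -m handwheel '[0,-0.011,0,0,0,0,0, 0,-0.022,0,0,0,0,0, 0,-0.022,0,0,0,0,0, 0,-0.022,0,0,0,0,0]'; python3 - <<'E'
from h import *
st(); snap('side'); crop('side','s3.png',200,180,300,260,8)
E
```

```text
t: 11.8
tool_pos: [0.6363, 0.3058, 0.1692]
tool_rot: [-0.069, 1.566, 0.071]
contact_force: [-0.1, 0.7, -2.3]
opening: 0.0429
t 11.8 pos [0.6363 0.3058 0.1692] x [ 0.004  0.001 -1.   ] yawy 95.1 F [-0.1  0.7 -2.3] op 0.0429 q [ 0.34  0.28  1.47 -0.    1.39 -1.32]
```

View pics/s3.png

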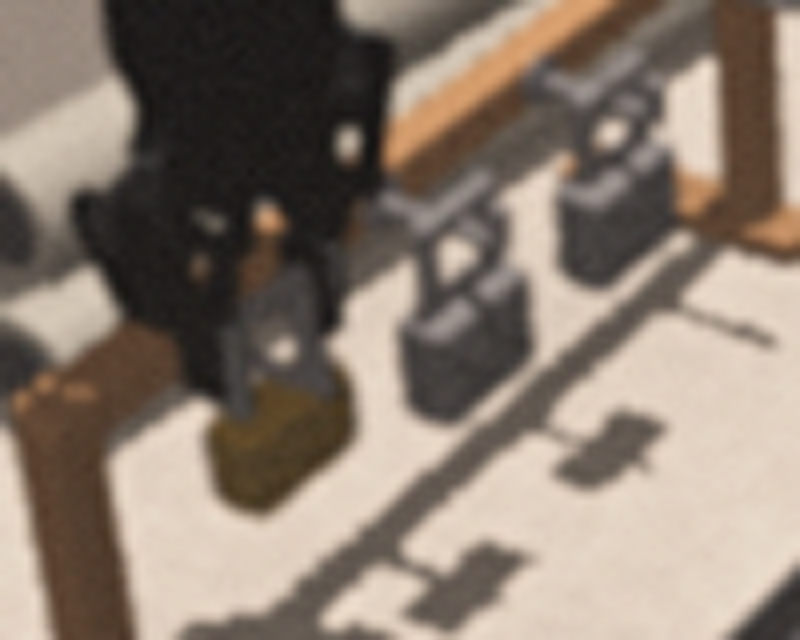

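```bash
python3 -m handwheel '[0,-0.003,0,0,0,0,0, 0,-0.003,0,-0.015,0,0,0, 0,-0.003,0,-0.03,0,0,0, 0,-0.003,0,-0.045,0,0,0, 0,-0.003,0,-0.06,0,0,0, 0,-0.003,0,-0.075,0,0,0, 0,-0.003,0,-0.075,0,0,0]'; python3 - <<'E'
from h import *
st(); snap('side','s4.png'); 
yaw=np.radians(4.5)
for y in (.07,-.07,0): print(np.array([.45,.171])+np.array([-np.sin(yaw)*y,np.cos(yaw)*y]))
go([.445,.241,.17],95)
E
```

```text
t: 12.43
tool_pos: [0.5583, 0.2988, 0.1696]
tool_rot: [-0.071, 1.572, 0.07]
contact_force: [0.3, -0.7, -2.8]
opening: 0.043
t 12.43 pos [0.5583 0.2988 0.1696] x [-0.002 -0.    -1.   ] yawy 95.2 F [ 0.3 -0.7 -2.8] op 0.043 q [ 0.37  0.12  1.65  0.    1.38 -1.29]
[0.44450786 0.24078421]
[0.45549214 0.10121579]
[0.45  0.171]
shift [-1.000e-04 -4.740e-02 -1.195e-01] turn [0.14 0.01 0.  ] rows>= 3.1
```

View pics/s4.png

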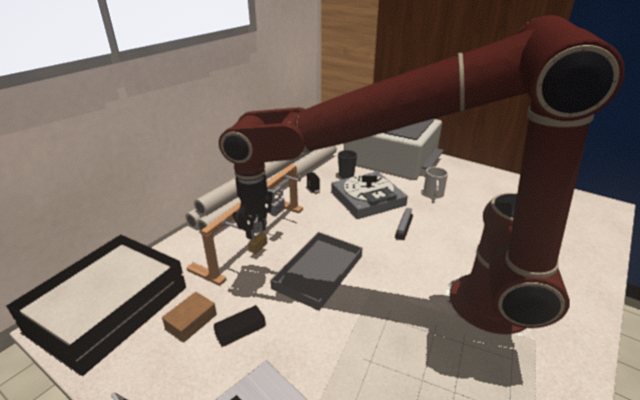

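```bash
python3 -m handwheel '[0,0,-0.047,-0.119,0,0,0, 0,0,-0.047,-0.119,0,0,0, 0,0,-0.047,-0.119,0,0,0, 0,0,-0.047,-0.119,0,0,0, 0,0.035,-0.047,-0.119,0,0,0, 0,0.07,-0.047,-0.119,0,0,0, 0,0.09,-0.047,-0.119,0,0,0, 0,0.1,-0.047,-0.119,0,0,0, 0,0.1,-0.047,-0.119,0,0,0, 0,0.1,-0.047,-0.119,0,0,0]'; python3 - <<'E'
from h import *
st(); snap('wrist','w5.png'); snap('side'); crop('side','s5.png',240,180,400,310,5)
E
```

```text
t: 13.32
tool_pos: [0.4475, 0.2418, 0.0709]
tool_rot: [-0.069, 1.568, 0.07]
contact_force: [-0.5, 0.5, -2.3]
opening: 0.0427
t 13.32 pos [0.4475 0.2418 0.0709] x [ 0.002  0.001 -1.   ] yawy 95.1 F [-0.5  0.5 -2.3] op 0.0427 q [ 0.35 -0.07  2.02 -0.    1.19 -1.31]
```

View pics/w5.png

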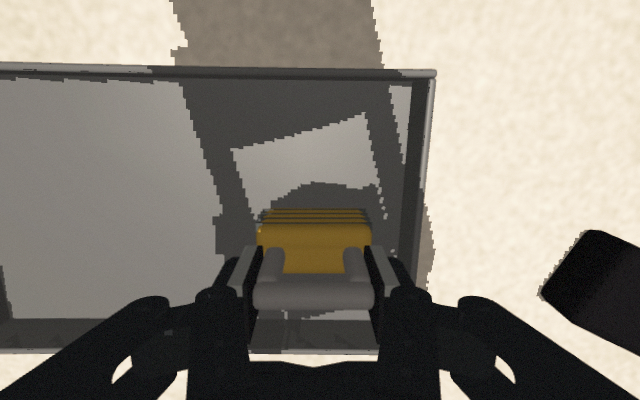

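View pics/s5.png

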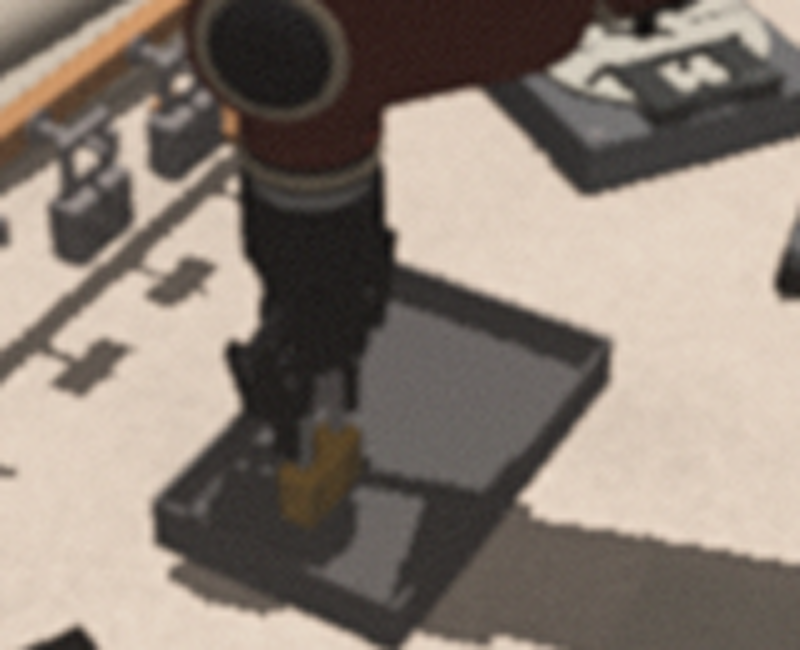

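The padlock hangs inside the tray outline, so I'll lower it and release.

```bash
python3 -m handwheel '[0,0.01,0,0,0,0,0, 0,0.016,0,0,0,0,0, 0,0.02,0,0,0,0,0, 0,0.02,0,0,0,0,0, 0,0.02,0,0,0,0,0]'; python3 - <<'E'
from h import *
st()
E
```

```text
t: 13.83
tool_pos: [0.4464, 0.2415, 0.0499]
tool_rot: [-0.07, 1.569, 0.07]
contact_force: [0.5, -0.4, -1.6]
opening: 0.0426
t 13.83 pos [0.4464 0.2415 0.0499] x [ 0.  0. -1.] yawy 95.1 F [ 0.5 -0.4 -1.6] op 0.0426 q [ 0.35 -0.04  2.03 -0.    1.15 -1.31]
```

```bash
python3 -m handwheel '[0,0.003,0,0,0,0,0, 0,0.003,0,0,0,0,0, 0.75,0.003,0,0,0,0,0, 0.75,0.003,0,0,0,0,0, 0.75,0.003,0,0,0,0,0, 0.75,0.003,0,0,0,0,0, 0.75,0.003,0,0,0,0,0, 0.75,-0.02,0,0,0,0,0, 0.75,-0.06,0,0,0,0,0, 0.75,-0.1,0,0,0,0,0, 1,-0.14,0,0,0,0,0, 1,-0.17,0,0,0,0,0]'; python3 - <<'E'
from h import *
st(); snap('wrist','w6.png'); go([.644,.206,.22],95)
E
```

```text
t: 14.83
tool_pos: [0.4473, 0.2419, 0.2244]
tool_rot: [-0.069, 1.564, 0.071]
contact_force: [0.1, -0.0, 0.1]
opening: 0.0848
t 14.83 pos [0.4473 0.2419 0.2244] x [ 0.005  0.002 -1.   ] yawy 95.1 F [ 0.1 -0.   0.1] op 0.0848 q [ 0.35 -0.23  1.89 -0.    1.48 -1.31]
shift [ 0.0138 -0.0541  0.1895] turn [ 0.11  0.88 -0.24] rows>= 4.7
```

View pics/w6.png

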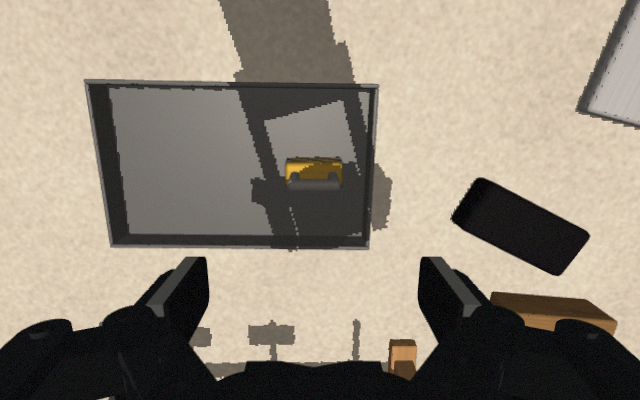

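The brass lock stands in the tray at (314,172). Next is the middle steel lock.

```bash
python3 -m handwheel '[1,-0.006,-0.054,0.188,0,0,0, 1,-0.006,-0.054,0.188,0,0,0, 1,-0.006,-0.054,0.188,0,0,0, 1,-0.006,-0.054,0.188,0,0,0, 1,-0.006,-0.054,0.188,0,0,0, 1,-0.006,-0.054,0.188,0,0,0, 1,-0.006,-0.054,0.188,0,0,0]';python3 - <<'E'
from h import *
st(); snap('wrist','w7.png'); go([.643,.207,.146],95)
E
```

```text
t: 15.47
tool_pos: [0.6394, 0.2038, 0.2253]
tool_rot: [-0.068, 1.57, 0.069]
contact_force: [-0.1, 0.8, -0.7]
opening: 0.0853
t 15.47 pos [0.6394 0.2038 0.2253] x [-0.001  0.    -1.   ] yawy 95.0 F [-0.1  0.8 -0.7] op 0.0853 q [ 0.2   0.16  1.5   0.    1.47 -1.46]
shift [0.0796 0.0023 0.0049] turn [ 0.07 -0.03 -0.02] rows>= 1.9
```

View pics/w7.png

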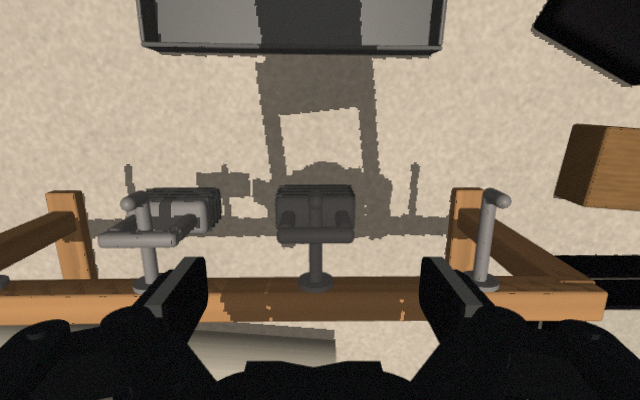

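```bash
python3 - <<'E'
from h import *
print(pz('wrist',[(277,236),(354,236),(100,240),(178,239)],.181))
E
```

```text
[[0.64562385 0.18418838 0.181     ]
 [0.64181074 0.22729984 0.181     ]
 [0.65652244 0.08597601 0.181     ]
 [0.65223743 0.12900087 0.181     ]]
```

```bash
python3 -m handwheel '[1,0.03,0.0015,0.0045,0,0,0, 1,0.06,0.0015,0.0045,0,0,0, 1,0.078,0.0015,0.0045,0,0,0, 1,0.078,0.0015,0.0045,0,0,0, 0,0.078,0.0015,0.0045,0,0,0, 0,0.078,0.0015,0.0045,0,0,0, 0,0.078,0.0015,0.0045,0,0,0, 0,0.078,0.0015,0.0045,0,0,0, 0,0.078,0.0015,0.0045,0,0,0, 0,0.078,0.0015,0.0045,0,0,0, 0,0.078,0.0015,0.0045,0,0,0]' 60; python3 -m handwheel '[0,-0.011,0,0,0,0,0, 0,-0.023,0,0,0,0,0, 0,-0.023,0,0,0,0,0, 0,-0.023,0,0,0,0,0]'; python3 - <<'E'
from h import *
st(); snap('side'); crop('side','s6.png',200,170,320,260,6.6)
E
```

```text
t: 16.43
tool_pos: [0.6445, 0.2071, 0.1519]
tool_rot: [-0.068, 1.564, 0.071]
contact_force: [-0.9, 0.7, 6.8]
opening: 0.0429
t: 16.77
tool_pos: [0.6438, 0.2065, 0.1732]
tool_rot: [-0.069, 1.566, 0.07]
contact_force: [-0.2, 0.6, -2.8]
opening: 0.0429
t 16.77 pos [0.6438 0.2065 0.1732] x [ 0.004  0.001 -1.   ] yawy 95.1 F [-0.2  0.6 -2.8] op 0.0429 q [ 0.2   0.21  1.54  0.    1.39 -1.46]
```

View pics/s6.png

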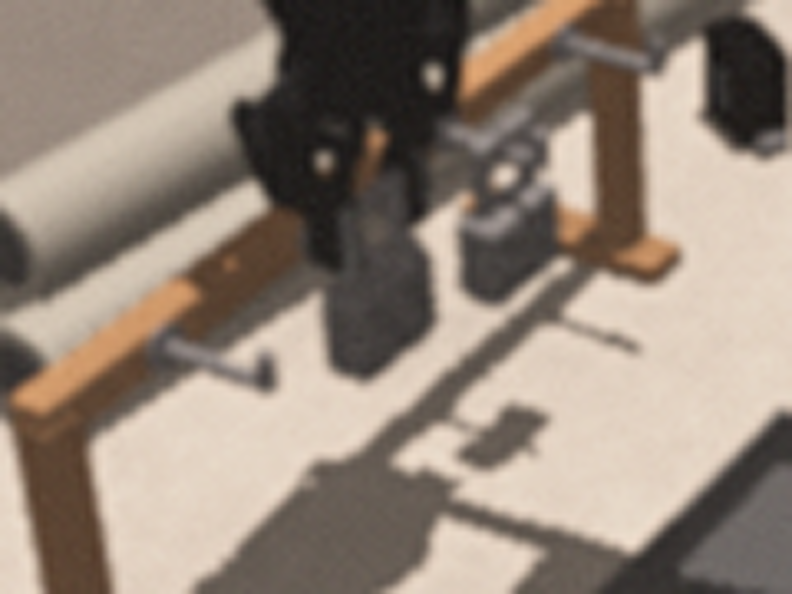

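```bash
python3 -m handwheel '[0,-0.002,0,-0.015,0,0,0, 0,-0.002,0,-0.03,0,0,0, 0,-0.002,0,-0.045,0,0,0, 0,-0.002,0,-0.06,0,0,0, 0,-0.002,0,-0.08,0,0,0, 0,-0.002,-0.02,-0.11,0,0,0, 0,-0.002,-0.045,-0.14,0,0,0, 0,-0.002,-0.07,-0.17,0,0,0, 0,-0.002,-0.088,-0.197,0,0,0, 0,0,-0.088,-0.197,0,0,0, 0,0.03,-0.088,-0.197,0,0,0, 0,0.06,-0.088,-0.197,0,0,0]'; python3 - <<'E'
from h import *
st(); snap('wrist','w8.png'); snap('side'); crop('side','s8.png',240,180,400,310,5)
E
```

```text
t: 17.82
tool_pos: [0.4562, 0.101, 0.1127]
tool_rot: [-0.069, 1.562, 0.069]
contact_force: [0.8, 1.6, -2.9]
opening: 0.043
t 17.82 pos [0.4562 0.101  0.1127] x [ 0.007  0.001 -1.   ] yawy 95.0 F [ 0.8  1.6 -2.9] op 0.043 q [ 0.06 -0.24  2.09  0.    1.28 -1.6 ]
```

View pics/w8.png

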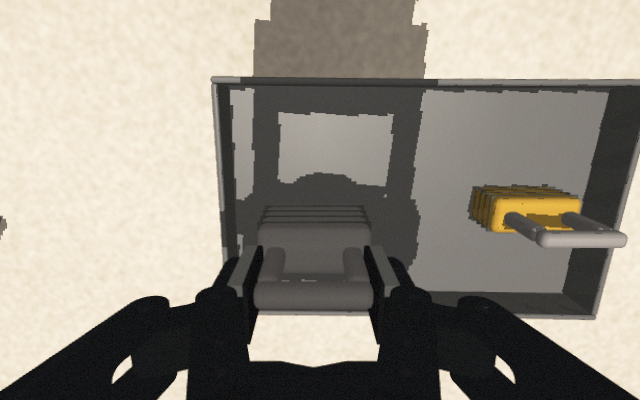

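View pics/s8.png

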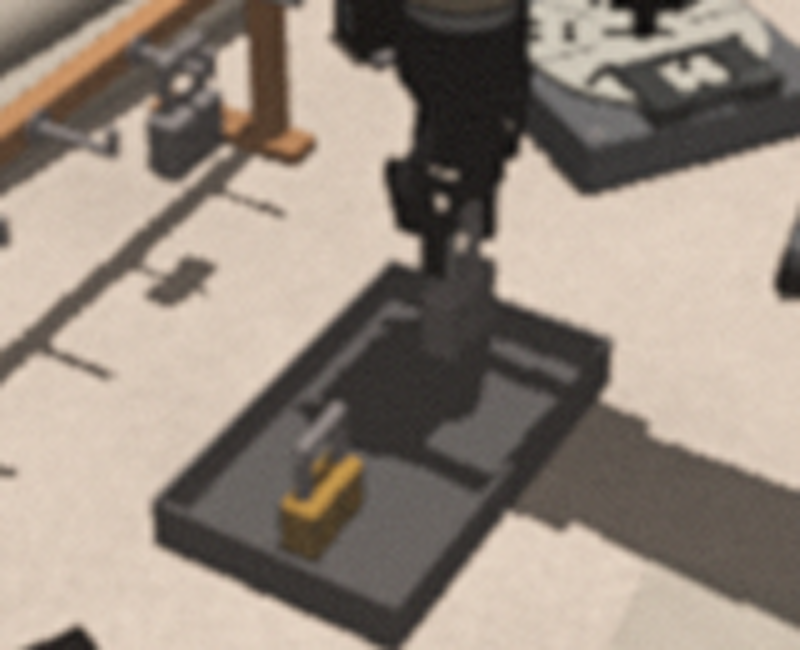

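```bash
python3 -m handwheel '[0,0.03,0,0,0,0,0, 0,0.044,0,0,0,0,0, 0,0.05,0,0,0,0,0, 0,0.05,0,0,0,0,0, 0,0.05,0,0,0,0,0]'; python3 - <<'E'
from h import *
st()
E
```

```text
t: 18.33
tool_pos: [0.4557, 0.1015, 0.0626]
tool_rot: [-0.07, 1.567, 0.07]
contact_force: [-0.7, 0.8, -1.3]
opening: 0.0427
t 18.33 pos [0.4557 0.1015 0.0626] x [ 0.003  0.001 -1.   ] yawy 95.1 F [-0.7  0.8 -1.3] op 0.0427 q [ 0.06 -0.16  2.12  0.    1.19 -1.6 ]
```

```bash
python3 -m handwheel '[0,0.004,0,0,0,0,0, 0,0.004,0,0,0,0,0, 0.75,0.004,0,0,0,0,0, 0.75,0.004,0,0,0,0,0, 0.75,0.004,0,0,0,0,0, 0.75,0.004,0,0,0,0,0, 0.75,0.004,0,0,0,0,0, 0.75,-0.03,0,0,0,0,0, 0.75,-0.07,0,0,0,0,0, 0.75,-0.11,0,0,0,0,0, 1,-0.15,0,0,0,0,0, 1,-0.17,0,0,0,0,0]'; python3 - <<'E'
from h import *
st(); snap('wrist','w9.png'); go([.6544,.1075,.23],95)
E
```

```text
t: 19.33
tool_pos: [0.4564, 0.1013, 0.2374]
tool_rot: [-0.069, 1.56, 0.07]
contact_force: [-0.1, -0.9, 1.0]
opening: 0.0848
t 19.33 pos [0.4564 0.1013 0.2374] x [ 0.009  0.001 -1.   ] yawy 95.1 F [-0.1 -0.9  1. ] op 0.0848 q [ 0.06 -0.35  1.96  0.    1.52 -1.6 ]
shift [ 0.0133 -0.0114  0.1961] turn [0.1  0.83 0.  ] rows>= 4.7
```

View pics/w9.png

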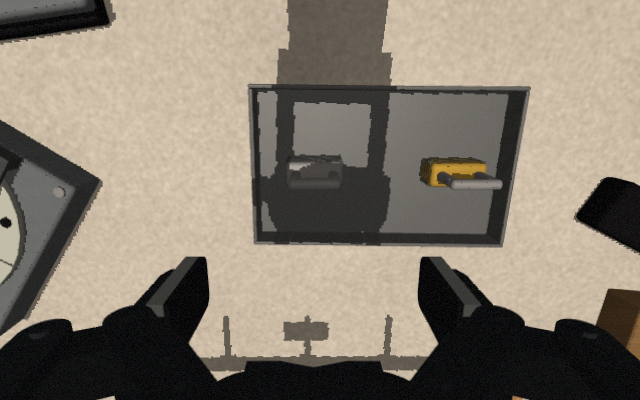

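The second lock stands in the tray at (314,172). Now for the third.

```bash
python3 -m handwheel '[1,0.005,-0.011,0.196,0,0,0, 1,0.005,-0.011,0.196,0,0,0, 1,0.005,-0.011,0.196,0,0,0, 1,0.005,-0.011,0.196,0,0,0, 1,0.005,-0.011,0.196,0,0,0, 1,0.005,-0.011,0.196,0,0,0, 1,0.005,-0.011,0.196,0,0,0]';python3 - <<'E'
from h import *
st(); snap('wrist','w10.png'); go([.6544,.1075,.146],95)
E
```

```text
t: 19.97
tool_pos: [0.6511, 0.1075, 0.2245]
tool_rot: [-0.069, 1.572, 0.07]
contact_force: [-0.7, 0.2, 0.1]
opening: 0.0855
t 19.97 pos [0.6511 0.1075 0.2245] x [-0.002  0.    -1.   ] yawy 95.1 F [-0.7  0.2  0.1] op 0.0855 q [ 0.05  0.14  1.53  0.    1.47 -1.61]
shift [ 0.0793 -0.0005  0.0041] turn [ 0.09 -0.06 -0.03] rows>= 1.9
```

View pics/w10.png

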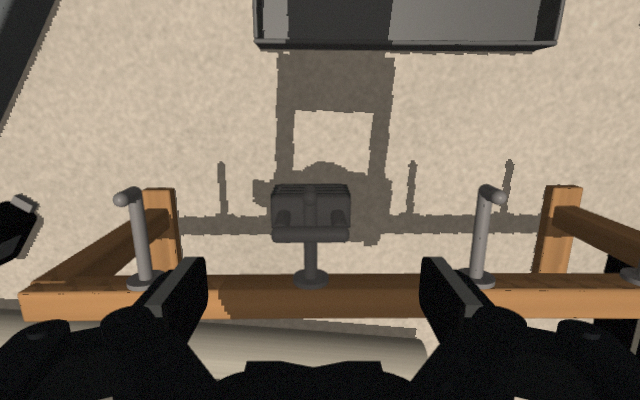

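```bash
python3 -m handwheel '[1,0.03,-0.0015,0.004,0,0,0, 1,0.06,-0.0015,0.004,0,0,0, 1,0.077,-0.0015,0.004,0,0,0, 1,0.077,-0.0015,0.004,0,0,0, 0,0.077,-0.0015,0.004,0,0,0, 0,0.077,-0.0015,0.004,0,0,0, 0,0.077,-0.0015,0.004,0,0,0, 0,0.077,-0.0015,0.004,0,0,0, 0,0.077,-0.0015,0.004,0,0,0, 0,0.077,-0.0015,0.004,0,0,0, 0,0.077,-0.0015,0.004,0,0,0]' 60; python3 -m handwheel '[0,-0.011,0,0,0,0,0, 0,-0.023,0,0,0,0,0, 0,-0.023,0,0,0,0,0, 0,-0.023,0,0,0,0,0]'; python3 - <<'E'
from h import *
st(); snap('side'); crop('side','s9.png',200,170,320,260,6.6)
E
```

```text
t: 20.93
tool_pos: [0.6564, 0.1069, 0.1528]
tool_rot: [-0.069, 1.564, 0.071]
contact_force: [-0.9, 1.2, 7.5]
opening: 0.0427
t: 21.27
tool_pos: [0.6556, 0.1066, 0.174]
tool_rot: [-0.07, 1.566, 0.07]
contact_force: [1.3, 0.2, -3.0]
opening: 0.0427
t 21.27 pos [0.6556 0.1066 0.174 ] x [ 0.004  0.001 -1.   ] yawy 95.1 F [ 1.3  0.2 -3. ] op 0.0427 q [ 0.05  0.18  1.57  0.    1.39 -1.61]
```

View pics/s9.png

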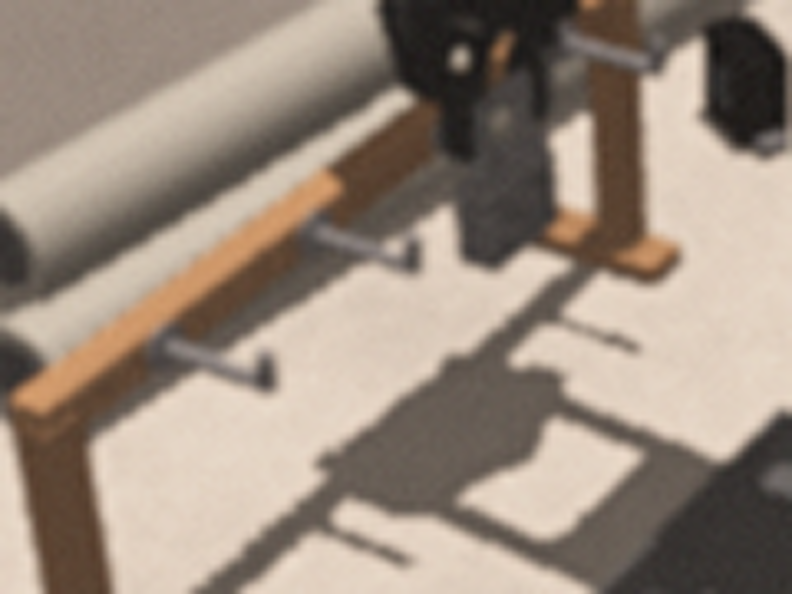

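```bash
python3 -m handwheel '[0,-0.002,0,-0.015,0,0,0, 0,-0.002,0,-0.03,0,0,0, 0,-0.002,0,-0.045,0,0,0, 0,-0.002,0,-0.06,0,0,0, 0,-0.002,0,-0.08,0,0,0, 0,-0.002,0.02,-0.11,0,0,0, 0,-0.002,0.045,-0.14,0,0,0, 0,-0.002,0.07,-0.17,0,0,0, 0,-0.002,0.082,-0.199,0,0,0, 0,-0.002,0.082,-0.199,0,0,0, 0,-0.002,0.082,-0.199,0,0,0]'; python3 - <<'E'
from h import *
st(); snap('wrist','w11.png')
E
```

```text
t: 22.23
tool_pos: [0.4477, 0.171, 0.1734]
tool_rot: [-0.071, 1.569, 0.071]
contact_force: [-0.2, -0.3, -2.3]
opening: 0.0427
t 22.23 pos [0.4477 0.171  0.1734] x [ 0.  0. -1.] yawy 95.2 F [-0.2 -0.3 -2.3] op 0.0427 q [ 0.21 -0.27  2.    0.    1.4  -1.45]
```

View pics/w11.png

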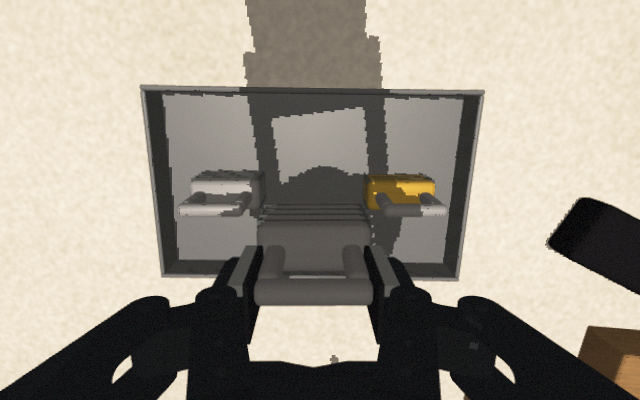

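Both standing locks are at (220,190) and (402,192). I'll set the third one 30 mm nearer the robot so the fingers clear them.

```bash
python3 -m handwheel '[0,0,0,-0.03,0,0,0, 0,0.03,0,-0.03,0,0,0, 0,0.06,0,-0.03,0,0,0, 0,0.09,0,-0.03,0,0,0, 0,0.105,0,-0.03,0,0,0, 0,0.112,0,-0.03,0,0,0, 0,0.112,0,-0.03,0,0,0, 0,0.112,0,-0.03,0,0,0]'; python3 - <<'E'
from h import *
st(); snap('wrist','w12.png')
E
```

```text
t: 22.95
tool_pos: [0.4211, 0.1677, 0.063]
tool_rot: [-0.069, 1.567, 0.069]
contact_force: [0.2, -0.5, -3.5]
opening: 0.0426
t 22.95 pos [0.4211 0.1677 0.063 ] x [ 0.002  0.001 -1.   ] yawy 95.0 F [ 0.2 -0.5 -3.5] op 0.0426 q [ 0.21 -0.2   2.15  0.    1.19 -1.44]
```

View pics/w12.png

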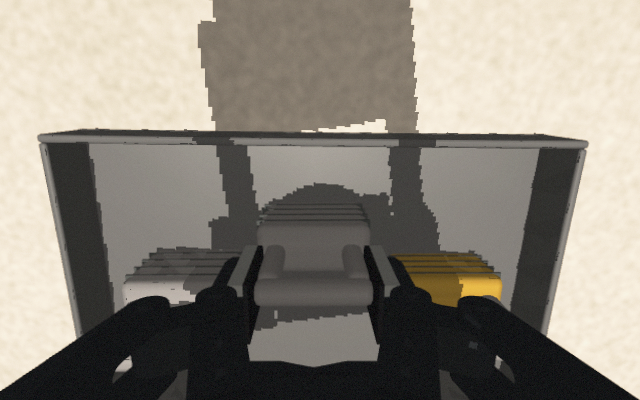

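```bash
python3 -m handwheel '[0,0.004,0,0,0,0,0, 0,0.004,0,0,0,0,0, 0.65,0.004,0,0,0,0,0, 0.65,0.004,0,0,0,0,0, 0.65,0.004,0,0,0,0,0, 0.65,0.004,0,0,0,0,0, 0.65,0.004,0,0,0,0,0, 0.65,-0.03,0,0,0,0,0, 0.65,-0.07,0,0,0,0,0, 0.65,-0.11,0,0,0,0,0, 1,-0.15,0,0,0,0,0, 1,-0.19,0,0,0,0,0]'; python3 - <<'E'
from h import *
st(); snap('wrist','w13.png'); snap('side','s10.png')
E
```

```text
t: 24.0
tool_pos: [0.419, 0.1678, 0.2542]
tool_rot: [-0.07, 1.568, 0.07]
contact_force: [0.2, 0.5, 0.4]
opening: 0.0773
t 24.0 pos [0.419  0.1678 0.2542] x [ 0.002  0.001 -1.   ] yawy 95.1 F [0.2 0.5 0.4] op 0.0773 q [ 0.22 -0.4   1.97  0.    1.57 -1.44]
```

View pics/w13.png

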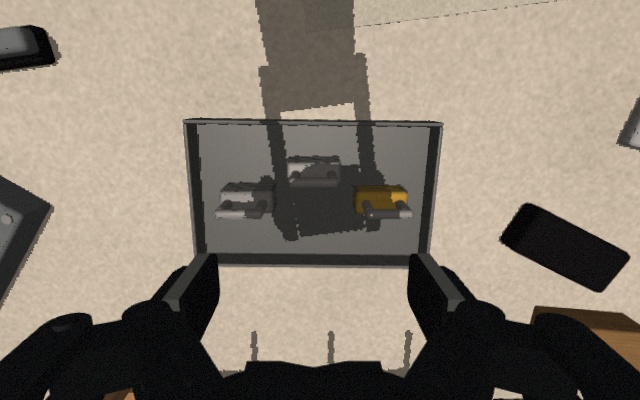

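View pics/s10.png

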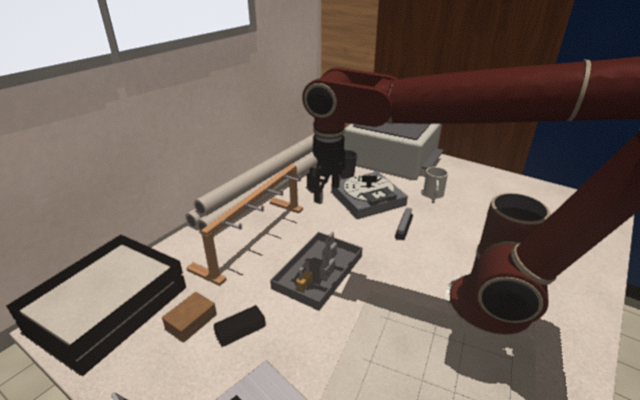

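```bash
python3 - <<'E'
from h import *
go([.46,-.05,.28],15)
E
```

```text
shift [-0.019  -0.2211  0.0177] turn [80.1   0.69 -0.76] rows>= 11.2
```

```bash
python3 -m handwheel '[1,-0.019,-0.221,0.018,80,0,0, 1,-0.019,-0.221,0.018,80,0,0, 1,-0.019,-0.221,0.018,80,0,0, 1,-0.019,-0.221,0.018,80,0,0, 1,-0.019,-0.221,0.018,80,0,0, 1,-0.019,-0.221,0.018,80,0,0, 1,-0.019,-0.221,0.018,80,0,0, 1,-0.019,-0.221,0.018,80,0,0, 1,-0.019,-0.221,0.018,80,0,0, 1,-0.019,-0.221,0.018,80,0,0, 1,-0.019,-0.221,0.018,80,0,0, 1,-0.019,-0.221,0.018,80,0,0]';python3 - <<'E'
from h import *
st(); go([.531,-.268,.25],-58.5)
E
```

```text
t: 25.1
tool_pos: [0.4568, -0.0507, 0.2706]
tool_rot: [1.016, 1.321, -1.014]
contact_force: [0.0, 0.1, -0.0]
opening: 0.0856
t 25.1 pos [ 0.4568 -0.0507  0.2706] x [ 0.001  0.001 -1.   ] yawy 14.9 F [ 0.   0.1 -0. ] op 0.0856 q [-0.27 -0.38  1.93  0.    1.59 -0.53]
shift [0.0204 0.0157 0.2291] turn [ 7.343e+01 -6.000e-02 -1.000e-02] rows>= 10.3
```

```bash
python3 -m handwheel '[1,0,0.016,0.229,73,0,0, 1,0,0.016,0.229,73,0,0, 1,0,0.016,0.229,73,0,0, 1,0,0.016,0.229,73,0,0, 1,0,0.016,0.229,73,0,0, 1,0,0.016,0.229,73,0,0, 1,0,0.016,0.229,73,0,0, 1,0,0.016,0.229,73,0,0, 1,0,0.016,0.229,73,0,0, 1,0,0.016,0.229,73,0,0, 1,0,0.016,0.229,73,0,0, 1,0,0.016,0.229,73,0,0]';python3 - <<'E'
from h import *
st(); snap('wrist','w14.png'); 
P=cloud('wrist'); m=(np.hypot(P[...,0]-.531,P[...,1]+.267)<.04)&(P[...,2]>.08)&(P[...,2]<.11)
Q=P[m]; q=Q[:,:2]-Q[:,:2].mean(0); w,V=np.linalg.eigh(q.T@q); print(Q.mean(0),np.degrees(np.arctan2(V[1,1],V[0,1])))
go([.531,-.267,.073],-58.5)
E
```

```text
t: 26.1
tool_pos: [0.532, -0.2675, 0.2708]
tool_rot: [1.903, 0.551, -1.901]
contact_force: [0.4, -0.4, -0.4]
opening: 0.0853
t 26.1 pos [ 0.532  -0.2675  0.2708] x [ 0.001  0.001 -1.   ] yawy -57.7 F [ 0.4 -0.4 -0.4] op 0.0853 q [-0.59 -0.04  1.64  0.    1.54  0.42]
[ 0.53345171 -0.26663337  0.09831358] -148.17867056390844
shift [ 0.1979 -0.0009  0.0009] turn [ 0.82 -0.07  0.01] rows>= 4.7
```

View pics/w14.png

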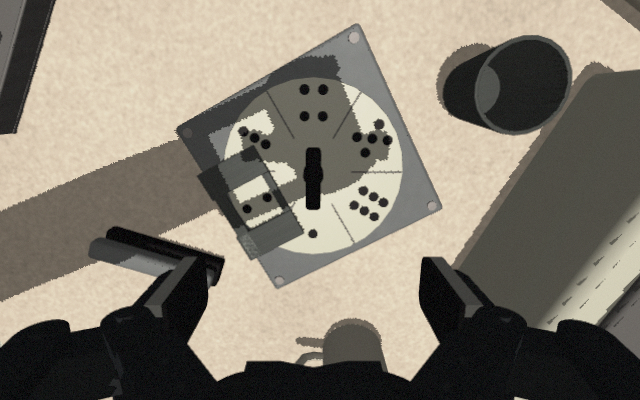

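```bash
python3 -m handwheel '[1,0.04,0,0,0,0,0, 1,0.08,0,0,0.5,0,0, 1,0.12,-0.001,0.001,0.5,0,0, 1,0.16,-0.001,0.001,0.5,0,0, 1,0.185,-0.001,0.001,0.5,0,0, 1,0.196,-0.001,0.001,0.5,0,0, 1,0.196,-0.001,0.001,0.5,0,0, 0,0.196,-0.001,0.001,0.5,0,0, 0,0.196,-0.001,0.001,0.5,0,0, 0,0.196,-0.001,0.001,0.5,0,0, 0,0.196,-0.001,0.001,0.5,0,0, 0,0.196,-0.001,0.001,0.5,0,0]' 30; python3 -m handwheel '[0,0,0,0,0,0,0, 0,0,0,0,0,0,0, 0,0,0,0,0,0,0, 0,0,0,0,0,0,0, 0,0,0,0,0,0,0, 0,0,0,0,0,0,0]'; python3 - <<'E'
from h import *
st()
E
```

```text
t: 27.15
tool_pos: [0.5319, -0.2678, 0.0771]
tool_rot: [1.912, 0.538, -1.905]
contact_force: [0.1, -0.6, 0.1]
opening: 0.0257
t: 27.65
tool_pos: [0.5315, -0.2675, 0.0765]
tool_rot: [1.912, 0.539, -1.907]
contact_force: [-1.1, 0.2, 5.5]
opening: 0.0134
t 27.65 pos [ 0.5315 -0.2675  0.0765] x [ 0.002 -0.    -1.   ] yawy -58.4 F [-1.1  0.2  5.5] op 0.0134 q [-0.59  0.12  1.81  0.    1.21  0.43]
```

```bash
python3 -m handwheel '[0,0,0,0,-6,0,0, 0,0,0,0,-12,0,0, 0,0,0,0,-18,0,0, 0,0,0,0,-24,0,0, 0,0,0,0,-30,0,0, 0,0,0,0,-36,0,0, 0,0,0,0,-42,0,0, 0,0,0,0,-48,0,0, 0,0,0,0,-54,0,0, 0,0,0,0,-58.5,0,0, 0,0,0,0,-58.5,0,0, 0,0,0,0,-58.5,0,0]'; python3 -m handwheel '[0,0,0,0,0,0,0, 0.6,0,0,0,0,0,0, 0.6,0,0,0,0,0,0, 0.6,0,0,0,0,0,0, 0.6,0,0,0,0,0,0, 0.6,-0.03,0,0,0,0,0, 0.6,-0.07,0,0,0,0,0, 0.6,-0.11,0,0,0,0,0, 0.6,-0.15,0,0,0,0,0, 0.6,-0.19,0,0,0,0,0, 0.6,-0.19,0,0,0,0,0, 0.6,-0.19,0,0,0,0,0]'; python3 - <<'E'
from h import *
st(); snap('wrist','w15.png'); 
P=cloud('wrist'); m=(np.hypot(P[...,0]-.531,P[...,1]+.267)<.04)&(P[...,2]>.08)&(P[...,2]<.11)
Q=P[m]; q=Q[:,:2]-Q[:,:2].mean(0); w,V=np.linalg.eigh(q.T@q); print(Q.mean(0),np.degrees(np.arctan2(V[1,1],V[0,1])))
snap('scene','c4.png');snap('side','s11.png'); crop('side','s12.png',260,220,380,310,6.6)
E
```

```text
t: 28.65
tool_pos: [0.5313, -0.2674, 0.0765]
tool_rot: [1.209, 1.209, -1.206]
contact_force: [-1.4, 1.5, 5.6]
opening: 0.0135
t: 29.65
tool_pos: [0.5322, -0.2683, 0.2695]
tool_rot: [1.209, 1.202, -1.204]
contact_force: [-0.5, -0.5, -0.8]
opening: 0.0514
t 29.65 pos [ 0.5322 -0.2683  0.2695] x [ 0.008 -0.004 -1.   ] yawy 0.1 F [-0.5 -0.5 -0.8] op 0.0514 q [-0.59 -0.04  1.64  0.    1.53 -0.59]
[ 0.53153315 -0.2653822   0.09836088] 90.13004595440948
```

View pics/w15.png

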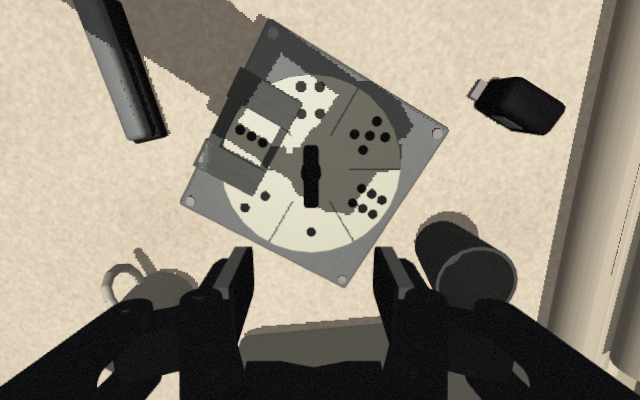

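View pics/s12.png

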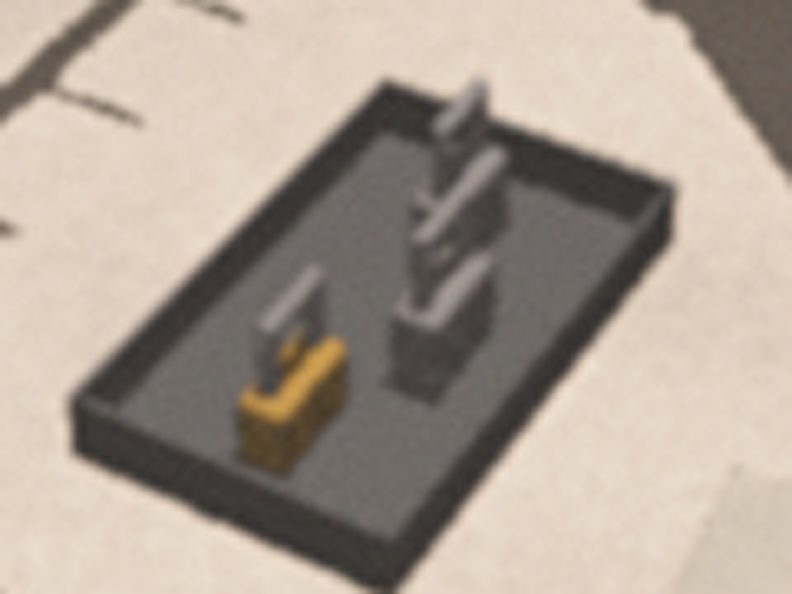

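View pics/c4.png

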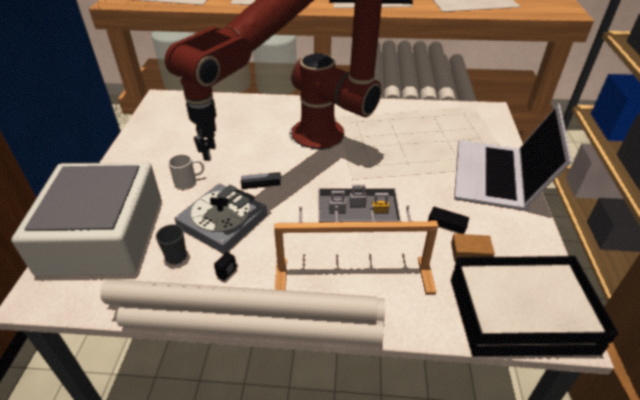

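Three dots are centred in the window at (251,136), and the bar is at 90.1°, which puts the wheel at about 120°. All three locks stand in the flat tray, the other objects are where they were, and the arm is clear.

```bash
python3 - <<'E'
from station import ctrl
print(ctrl.finish_job())
E
```

```text
the job is handed in; nothing more can be done
None
```

The job is finished and handed in at about 30 s. Nothing reported a verdict.

**What I did:** Three padlocks were present: one brass and two steel. I turned the wheel back from five dots to two, measured at about 61° against a target of 60°. I then lifted each padlock off its hook by the bow and stood all three in the tray. After checking that the wheel still showed two dots, I turned it on to three.

**Last checks:**
- **Wheel:** it measured about 120° (2.09 rad), with the three dots centred in the window.
- **Padlocks and tray:** all hooks were empty, and the three padlocks stood upright inside the flat tray.
- **Arm:** it was raised clear and touching nothing.
- **Other objects:** they looked unmoved in the pictures. I compared them by eye and did not measure them.

**Disagreements:** the first two tray position estimates differed by about 11 mm in x and 7 mm in y. I used the wrist camera's estimate, and the later views agreed with it. I saw no tray knock and no grip slip.

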